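# Clear the jars, peel the stuck cover off the tray stack and hold it over the light panel

## Robot

A 6-joint arm with a two-finger parallel gripper is mounted at the origin on the work surface. World frame = base frame: x ahead of the robot, y to its left, z up, the work surface at z = 0. Lengths are in m, angles in rad, forces in N, time in s.
With the tool pointing down it reaches from about 0.35 to 0.85 m from the base axis. Payload 8.1 kg.
Tool frame: the origin (TCP) lies at the very end of the fingers, on their centre line; the grasp point (between the pads) lies 19 mm behind it (pinch_z is the distance from the TCP to the grasp point, in m); z points along the fingers, y is the direction in which the jaws open and shut (so a half turn about z gives the same grasp; the last joint's range is limited). The gripper opens to 93 mm and grips with 3 to 60 N. Pads are 15 mm wide; open, the fingers measure 128 mm over their backs; the gripper's body (75 mm by 188 mm) begins 65 mm behind the grasp point.
Start: joints at [1.186, 0.13, 1.488, -0, 1.523, -0.085], TCP at [0.177, 0.573, 0.219] pointing down, gripper open.
Joint ranges: [-2.96, 2.96], [-0.89, 2.26], [0.02, 2.5], [-1.34, 4.48], [0, 2.73], [-2.66, 2.66]. Speed limits (rad/s): [2.39, 2.39, 2.79, 3.14, 3.14, 3.14].

## Interface

Orientations are given as a rotation vector (axis times angle).
In Python, from plant import * gives the robot as it stands.
- The arm moves only by the tool move_arm, never from a script. Its argument "series" is a list of rows, each a list of 7 numbers: the shift along the tool's x, y, z each as a share of 10 cm, from -1 to 1, then the turn, a rotation vector about the tool's x, y, z each as a share of 180 degrees, from -1 to 1, then the opening, from -1 (shut) to 1 (fully open). In form: [[dx, dy, dz, rx, ry, rz, jaw], ...]. A call has 1 to 8 rows; each row is the pose to reach, as a shift and turn from the pose commanded when the call began, along the tool's axes at that moment, turning the shorter way round; what a row does not reach only later rows make up. A row lasts 1/10 s, in which the tool goes at most 50 mm and 8.59 degrees, less where a joint would pass 70% of its speed; a pose out of reach is approached as far as the arm can. A call with a number of a shift or a turn outside -1 to 1 is refused whole. A call with a gripper value outside its range is refused whole. The fingers move at their own pace and stop on an object; "squeeze" is the grip in N (left out, the last holds). Time passes only in rows, so rows that repeat a pose let the fingers close. It gives the time, the measured TCP pose, the force and the opening at its end, in the units of the state.
- read_state(): the state, without advancing time (a new reading comes with each control period).
- read_camera(name): name is "scene" or "top"; returns a dict with "frame" (400x640x3 uint8, red, green, blue), "K" (3x3 intrinsics, pixels), "rvec" (rotation vector, rad) and "tvec" (3), from world to camera coordinates, as OpenCV has them. Camera axes: x right, y down, z forward; pixel columns grow to the right and rows downward; lengths in m; the calibration is good to about 2 mm. A picture is of the moment at which its call begins. There is no depth.
- close_job(): hands the job in, once; it reports no verdict.
The state is a dict: "t": time; "q": joint angles; "dq": joint speeds; "joint_torque": joint torques, N m; "tool_pos": TCP position; "orientation": TCP orientation; "force": force on the tool from outside, world axes, zero at the start; "wrist_torque": the same for the moment, N m; "opening": finger opening in m.
Only numpy, scipy, OpenCV 4.12 (cv2) and the standard library are available. Lean on these libraries where they do the work, as an engineer would, in place of code of your own. Each camera call takes 0.05 s, during which the arm holds its last target.

## Task

Two small jars stand on the metal cover of the nested tray stack: stand them on the low wire rack, upright along its middle, in one straight side-by-side row with the jar already there, with gaps of no more than about 2 cm. Then peel the stuck cover off the stack by its upright corner tab: raise that corner first, by some 3 cm, while the opposite corner stays down, and only then lift the whole cover away. Finish while still holding the cover by its tab in the gripper, still and roughly level, its middle over the middle of the light panel and about 15 cm above it; do not put it down or let go, and leave everything else standing where it is.

Things in the scene. Friction and masses are not known exactly. Their poses are not given: they have to be found in the camera images.
- stack: fixed stack of nested steel trays, 170 (x) x 120 (y) mm, 70 mm tall, rims 182 x 132 mm; origin: centre of its underside, on the table. Four sprung rubber pads on its long sides, 6 mm below its top and 62 mm either side of its middle, cling to the cover's skirt: each resists lifting with about 3 N until that part of the cover has risen about 8 mm
- cover: loose metal cover on the stack, same axes, 182 (x) x 132 (y) mm, sheet 4 mm, skirt 14 mm down around the top tray (3 mm clearance), about 180 g; origin: centre of the sheet's underside, 70 mm above the table. At its (-x, -y) corner an upright tab, 10 mm thick, 32 mm wide, 36 mm above the sheet, stands across the diagonal: its thickness runs along the line cover_far to cover_tab
- cover_tab (a point): point in the middle of the cover's upright tab, 24 mm above the sheet's upper face and 12 mm below the tab's top; at (-78, -56, 28) mm in the cover's frame
- cover_near (a point): the cover's corner under the tab, on the plane of the sheet's underside; at (-91, -66, 0) mm in the cover's frame
- cover_far (a point): the cover's opposite corner, on the plane of the sheet's underside; at (91, 66, 0) mm in the cover's frame
- jar_a: one of three identical small glass jars with white screw lids, 44 mm diameter, 75 mm tall, about 150 g; origin at the centre of its underside, z up its axis; starts standing on the cover
- jar_b: another of three identical small glass jars with white screw lids, 44 mm diameter, 75 mm tall, about 150 g; origin at the centre of its underside, z up its axis; starts standing on the cover
- jar_ref: the third of three identical small glass jars with white screw lids, 44 mm diameter, 75 mm tall, about 150 g; origin at the centre of its underside, z up its axis; starts standing on the middle line of the rack, within 60 mm of its middle
- rack: fixed low wire rack, 260 mm long (its x), 80 mm deep (its y), deck 50 mm above the table; origin at the centre of its underside, on the table, z up; the row runs along its x at y = 0
- panel: fixed flat inspection light panel, 180 x 180 mm, 16 mm thick, on the table; origin at the centre of its underside
- panel_mid (a point): centre of the light panel's upper face
- amber_bottle: bystander: amber bottle, 64 mm diameter, 150 mm tall; origin under its centre
- beaker: bystander: open steel beaker, 70 mm across, 85 mm tall; origin under its centre
- bung: bystander: black rubber bung, 36 mm across, 26 mm tall; origin under its centre
- jar_lid: bystander: white jar lid lying on the table, 48 mm across, 12 mm tall; origin under its centre
- spare_jar: bystander: larger jar, 60 mm across, 90 mm tall, beyond the tray stack, to the left; origin under its centre

How it is judged:
By the outcome, as a careful person would: the job done as asked, in the order asked, and still so for the second after the job is handed in, while the arm keeps its last pose, push and grip.
It also fails if it takes over 67 s, if anything falls off the work surface, if the arm or the gripper's body presses on something with over 40 N, if the wrist force passes 120 N, or if a joint passes its speed limit or range.

## Working session

There is one attempt and no reset: what is moved stays moved. The work goes in short steps, Python scripts to look and compute and a tool call to move; the robot and the scene stay as the last step left them, time stands still between calls to the robot, and variables do not carry over. Pictures are saved under pics/ and viewed, and the job is handed in when it is done.

Besides the shell and the picture viewer there is one more tool, called after ">>>" by a JSON object that holds its "method" and its "body". move_arm: Moves the arm, as the interface text tells. Shift numbers are shares of 10 cm and turn numbers shares of 180 degrees, none past 1 either way. Its arguments: {"type":"object","properties":{"series":{"type":"array","items":{"type":"array","items":{"type":"number"}}},"squeeze":{"type":"number"}},"required":["series"]}

```bash
ls; mkdir -p pics; python3 - <<'E'
from plant import *
import cv2,numpy as np
s=read_state();print(s)
for n in("scene","top"):
    c=read_camera(n);cv2.imwrite(f"pics/{n}0.png",c["frame"][:,:,::-1]);print(n,c["K"],c["rvec"],c["tvec"])
    np.savez(f"pics/{n}0.npz",**c)
E
```

```text
pics
{'t': 0.0, 'q': array([ 1.18557540e+00,  1.31164677e-01,  1.48927994e+00, -2.49506907e-05,
        1.52302208e+00, -8.53912822e-02]), 'dq': array([4.90846957e-04, 2.96108933e-05, 6.79303899e-04, 1.12719683e-03,
       3.46843572e-04, 1.44630418e-03]), 'joint_torque': array([-3.51464856e-03, -5.59805775e+01, -4.91779375e+01,  7.64397718e-02,
        3.46838334e-02, -1.14540508e-04]), 'tool_pos': array([0.17697753, 0.57269582, 0.21758501]), 'orientation': array([-4.69145428e-01, -3.10594687e+00,  2.87137290e-03]), 'force': array([-0.22512582, -0.40491217,  0.45636078]), 'wrist_torque': array([-0.09100116, -0.00130496,  0.00429664]), 'opening': 0.0927501519757764}
scene [[383.37335483   0.         316.69450043]
 [  0.         383.37335483 201.82442404]
 [  0.           0.           1.        ]] [ 2.3389184   0.998614   -0.30494905] [-0.38361904 -0.29764981  1.33376908]
top [[436.46343654   0.         322.06631914]
 [  0.         436.46343654 201.52651346]
 [  0.           0.           1.        ]] [ 2.19767869 -2.17019067  0.10605886] [-0.00858338  0.58998276  0.95470958]
```

View pics/scene0.png

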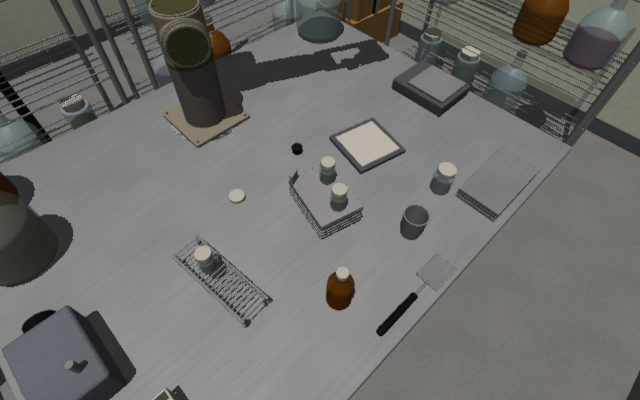

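View pics/top0.png

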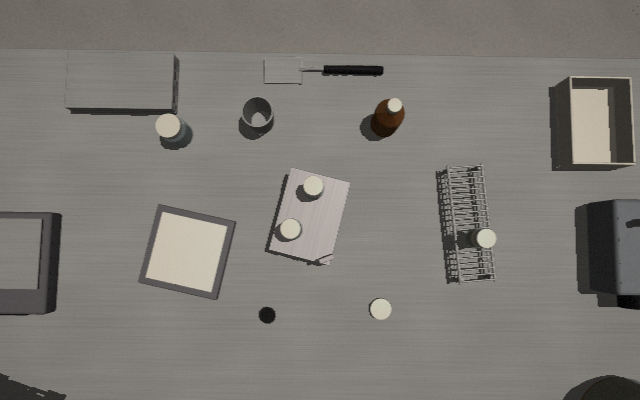

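The top view shows the stack at about (308,215) with jars at (313,187) and (290,229) and the tab near (322,260). The rack is at (467,224) with its jar at (485,238), and the panel is at (188,252). The scene view shows the same layout. Next I'll set up the projection helpers and zoom in.

```bash
cat > h.py <<'E'
import numpy as np,cv2
from scipy.spatial.transform import Rotation as R
def load(p):
    d=np.load(p);return {k:d[k] for k in d}
def snap(name,tag):
    from plant import read_camera
    c=read_camera(name);np.savez(f"pics/{name}{tag}.npz",**c);cv2.imwrite(f"pics/{name}{tag}.png",c["frame"][:,:,::-1]);return c
def proj(c,P):
    return cv2.projectPoints(np.atleast_2d(np.array(P,float)),c["rvec"],c["tvec"],c["K"],None)[0][:,0]
def ray(c,uv):
    M=cv2.Rodrigues(c["rvec"])[0];o=-M.T@c["tvec"]
    d=M.T@np.linalg.inv(c["K"])@np.array([uv[0],uv[1],1.]);return o,d/np.linalg.norm(d)
def onz(c,uv,z):
    o,d=ray(c,uv);return o+d*(z-o[2])/d[2]
def tri(c1,u1,c2,u2):
    o1,d1=ray(c1,u1);o2,d2=ray(c2,u2)
    A=np.c_[d1,-d2];t=np.linalg.lstsq(A,o2-o1,rcond=None)[0]
    a=o1+d1*t[0];b=o2+d2*t[1];return (a+b)/2,np.linalg.norm(a-b)
def crop(c,x0,y0,x1,y1,k,fn):
    cv2.imwrite(fn,cv2.resize(c["frame"][y0:y1,x0:x1,::-1],None,fx=k,fy=k,interpolation=cv2.INTER_CUBIC))
E
python3 - <<'E'
from h import *
s=load("pics/scene0.npz");t=load("pics/top0.npz")
print(proj(s,[[0,0,0],[.177,.573,.219]]),proj(t,[[0,0,0],[.177,.573,.219],[.5,0,0],[.5,.2,0]]))
for c in(s,t):print(ray(c,(320,200)))
crop(t,255,155,365,275,6,"pics/t_stack.png");crop(t,425,155,510,295,4,"pics/t_rack.png")
crop(s,270,140,380,245,6,"pics/s_stack.png");crop(s,165,225,280,330,6,"pics/s_rack.png")
E
```

```text
[[206.42854842 116.26912947]
 [361.51417473  15.79399996]] [[318.14226545 471.24822473]
 [-15.82514928 428.69624326]
 [320.94422575 241.71898964]
 [233.1968164  240.66598209]]
(array([ 0.99304795, -0.44399042,  0.91182631]), array([-0.41015007,  0.42416518, -0.80737898]))
(array([0.50707075, 0.01040516, 1.00119663]), array([ 0.0881146 , -0.00702198, -0.99608559]))
```

View pics/t_stack.png

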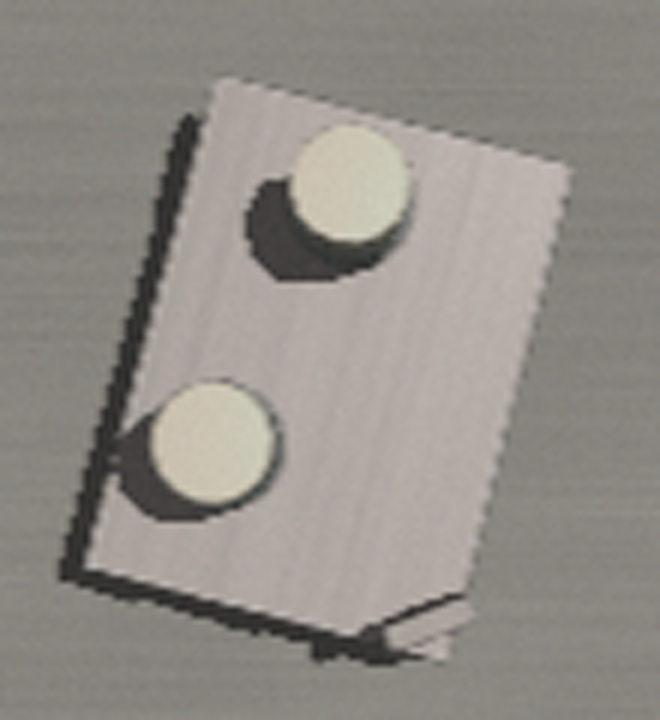

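View pics/s_stack.png

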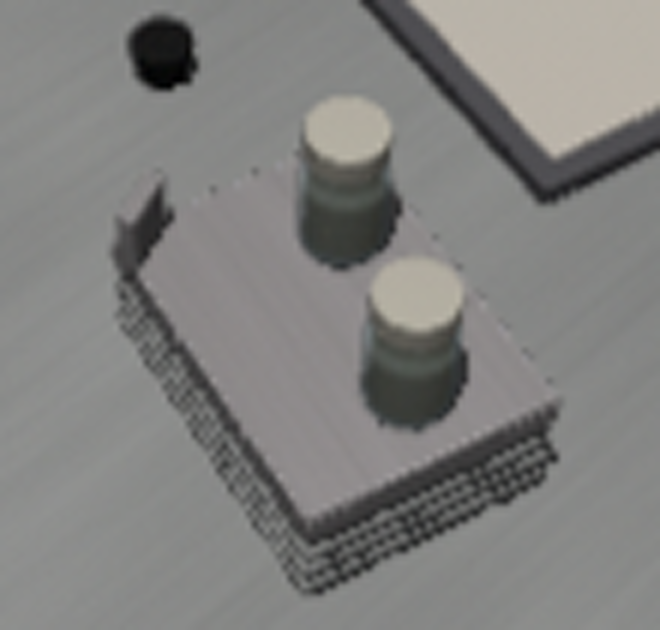

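View pics/t_rack.png

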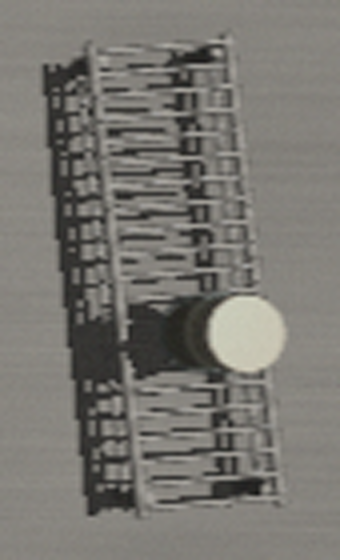

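View pics/s_rack.png

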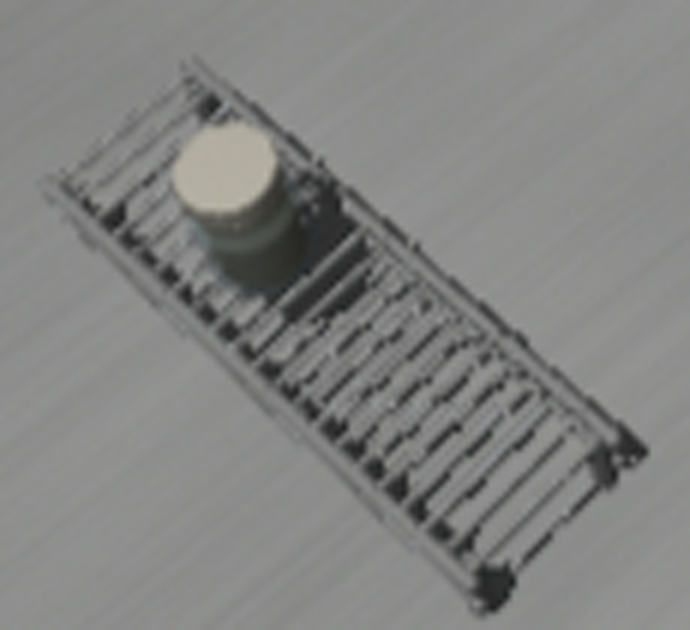

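The crops show the tab at the cover's lower-right corner in the top view, at about (325,258), and clear lids. Next I'll measure lids, corners, panel and tab, and check each against the given sizes.

```bash
cat > m1.py <<'E'
from h import *
s=load("pics/scene0.npz");t=load("pics/top0.npz")
def blobs(c,lo,hi,amin,amax):
    m=cv2.inRange(c["frame"],np.array(lo),np.array(hi))
    n,l,st,ce=cv2.connectedComponentsWithStats(m)
    return [(st[i].tolist(),ce[i].round(1).tolist()) for i in range(1,n) if amin<st[i][4]<amax]
for nm,c in(("top",t),("scene",s)):
    hsv=cv2.cvtColor(c["frame"],cv2.COLOR_RGB2HSV)
    print(nm)
    for b in blobs(c,(175,170,150),(255,255,255),60,20000): print(b, c["frame"][int(b[1][1]),int(b[1][0])])
print(t["frame"][210,310],t["frame"][229,290])
E
python3 m1.py
```

```text
top
([571, 89, 64, 75, 2705], [590.1, 126.3]) [190 182 164]
([389, 98, 13, 14, 137], [394.6, 104.4]) [200 193 175]
([156, 114, 24, 23, 426], [167.2, 125.0]) [189 181 165]
([303, 172, 46, 87, 1819], [326.9, 205.4]) [183 175 170]
([301, 202, 14, 35, 186], [306.7, 214.6]) [181 173 168]
([146, 212, 81, 80, 4442], [186.2, 251.6]) [200 194 179]
([281, 219, 19, 19, 292], [290.0, 228.1]) [204 198 180]
([478, 229, 18, 19, 277], [486.4, 237.9]) [202 201 183]
([371, 299, 20, 21, 329], [380.6, 308.7]) [201 197 180]
scene
([337, 122, 61, 44, 1425], [366.9, 143.0]) [185 179 169]
([322, 157, 13, 10, 99], [327.7, 161.3]) [178 174 161]
([439, 163, 17, 12, 159], [447.2, 168.6]) [178 175 161]
([333, 184, 14, 11, 117], [339.3, 188.6]) [178 174 161]
([229, 190, 15, 11, 127], [236.2, 195.0]) [179 175 162]
([195, 246, 15, 14, 159], [202.0, 252.7]) [178 174 161]
([337, 268, 12, 10, 94], [342.3, 272.3]) [179 174 161]
[180 170 166] [200 195 177]
```

```bash
cat > m2.py <<'E'
from h import *
s=load("pics/scene0.npz");t=load("pics/top0.npz")
def lids(c,thr,v):
    f=cv2.GaussianBlur(c["frame"],(3,3),0).astype(int);m=((f[...,0]-f[...,2]>thr)&(f[...,0]>v)).astype(np.uint8)
    cs=cv2.findContours(m,cv2.RETR_EXTERNAL,cv2.CHAIN_APPROX_NONE)[0]
    return [(cv2.contourArea(k),cv2.fitEllipse(k)) for k in cs if 60<cv2.contourArea(k)<600]
for nm,c in(("top",t),("scene",s)):
    print(nm)
    for a,e in lids(c,11,165 if nm=="scene" else 180): print(a,np.round(e[0],1),np.round(e[1],1))
E
python3 m2.py
```

```text
top
276.5 [380.6 308.8] [18.6 19. ]
225.5 [486.4 238. ] [16.6 17.4]
247.5 [289.9 228. ] [17.6 18.1]
272.5 [313.3 184.1] [18.  19.6]
355.5 [167.3 125. ] [20.6 22. ]
101.0 [394.5 104.4] [11.3 11.5]
scene
82.0 [342.2 271.8] [10.  10.8]
139.5 [201.9 252.5] [11.8 15.3]
110.5 [236.1 194.8] [10.2 14.1]
103.5 [339.2 188.2] [10.  13.5]
139.5 [447.3 168.4] [10.8 16.6]
80.0 [327.6 161. ] [ 8.4 12.3]
```

```bash
cat > m3.py <<'E'
from h import *
s=load("pics/scene0.npz");t=load("pics/top0.npz")
for n,ut,us,z in(("A(far)",(313.3,185.3),(339.2,188.3),.149),("B",(290.1,228.1),(327.6,161),.149),("ref",(486.2,238),(201.9,252.5),.125)):
    p,e=tri(t,ut,s,us);print(n,"top",onz(t,ut,z).round(4),"scene",onz(s,us,z).round(4),"tri",p.round(4),round(e,4))
# cover corners
def sub(c,x0,y0,k,pts): return [(x0+(x+.5)/k-.5,y0+(y+.5)/k-.5) for x,y in pts]
tc=sub(t,255,155,6,[(215,80),(572,168),(448,658),(85,570)])
W=np.array([onz(t,u,.074) for u in tc]);print("cover",W.round(4),[np.linalg.norm(W[i]-W[(i+1)%4]).round(4) for i in range(4)],W.mean(0))
sc=sub(s,270,140,6,[(312,527),(558,403)]);print("scene far-right(-y,+x), far-left",[onz(s,u,.074).round(4) for u in sc])
rc=sub(t,425,155,4,[(90,43),(229,38),(280,500),(141,514)])
for z in(.05,):
    W=np.array([onz(t,u,z) for u in rc]);print("rack",W.round(4),[np.linalg.norm(W[i]-W[(i+1)%4]).round(4) for i in range(4)],W.mean(0).round(4))
rs=sub(s,165,225,6,[(490,600),(640,455),(190,65),(48,185)])
W=np.array([onz(s,u,.05) for u in rs]);print("rack s",W.round(4),[np.linalg.norm(W[i]-W[(i+1)%4]).round(4) for i in range(4)],W.mean(0).round(4))
tt=sub(t,255,155,6,[(430,625)]);print("tab top",onz(t,tt[0],.110))
# panel
for nm,c,th in(("top",t,175),("scene",s,165)):
    f=c["frame"];m=cv2.inRange(f,(th,th-5,th-30),(255,255,255));n,l,st,ce=cv2.connectedComponentsWithStats(m)
    i=max(range(1,n),key=lambda i:st[i][4] if (nm=="scene" or st[i][0]<250) else 0)
    k=cv2.findContours((l==i).astype(np.uint8),cv2.RETR_EXTERNAL,cv2.CHAIN_APPROX_NONE)[0][0]
    r=cv2.approxPolyDP(k,6,True)[:,0];P=np.array([onz(c,u,.016) for u in r]);print(nm,r.tolist(),P.round(4),P.mean(0))
crop(t,135,195,245,305,6,"pics/t_panel.png")
E
python3 m3.py
```

```text
A(far) top [0.6113 0.0179 0.149 ] scene [0.6127 0.0175 0.149 ] tri [0.6117 0.0182 0.1474] 0.0006
B top [0.5267 0.0619 0.149 ] scene [0.5275 0.0613 0.149 ] tri [0.5268 0.062  0.1479] 0.0
ref top [ 0.5123 -0.3308  0.125 ] scene [ 0.5135 -0.3325  0.125 ] tri [ 0.5122 -0.332   0.1225] 0.0005
cover [[ 0.6573  0.0682  0.074 ]
 [ 0.6274 -0.0597  0.074 ]
 [ 0.4535 -0.0173  0.074 ]
 [ 0.4827  0.1106  0.074 ]] [np.float64(0.1313), np.float64(0.179), np.float64(0.1313), np.float64(0.1797)] [0.55521114 0.0254392  0.074     ]
scene far-right(-y,+x), far-left [array([ 0.6327, -0.0619,  0.074 ]), array([0.6619, 0.0634, 0.074 ])]
rack [[ 0.6718 -0.2764  0.05  ]
 [ 0.6757 -0.3537  0.05  ]
 [ 0.4231 -0.3766  0.05  ]
 [ 0.4148 -0.3009  0.05  ]] [np.float64(0.0774), np.float64(0.2536), np.float64(0.0761), np.float64(0.2581)] [ 0.5463 -0.3269  0.05  ]
rack s [[ 0.6893 -0.3537  0.05  ]
 [ 0.6847 -0.2768  0.05  ]
 [ 0.4158 -0.3041  0.05  ]
 [ 0.4243 -0.3795  0.05  ]] [np.float64(0.0771), np.float64(0.2703), np.float64(0.0759), np.float64(0.2663)] [ 0.5535 -0.3285  0.05  ]
tab top [ 0.46652952 -0.01003316  0.11      ]
top [[163, 212], [146, 276], [210, 291], [225, 226]] [[0.5625 0.3564 0.016 ]
 [0.4196 0.3879 0.016 ]
 [0.3883 0.2451 0.016 ]
 [0.5327 0.2163 0.016 ]] [0.4757671  0.30142645 0.016     ]
scene [[372, 122], [337, 137], [362, 165], [398, 147]] [[0.4244 0.385  0.016 ]
 [0.3928 0.2465 0.016 ]
 [0.5314 0.2154 0.016 ]
 [0.5595 0.3577 0.016 ]] [0.47702958 0.30112977 0.016     ]
```

View pics/t_panel.png

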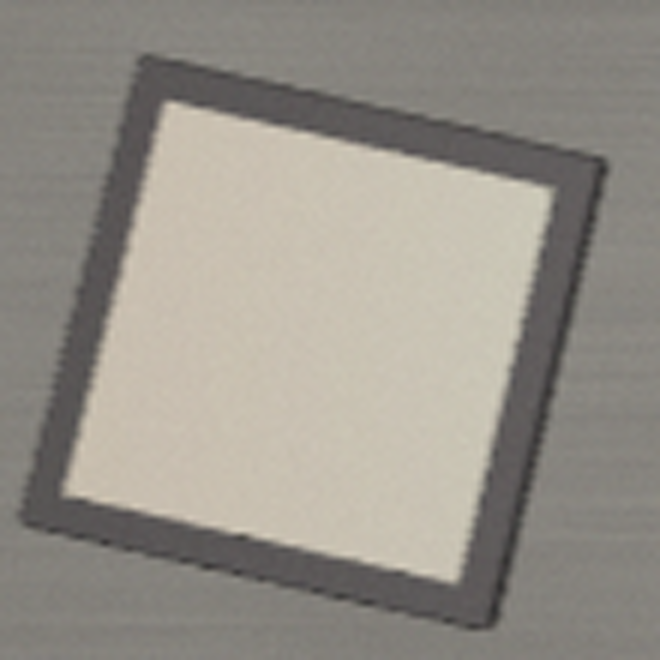

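Checks against the given sizes:

| Item | Measured | Expected |
|---|---|---|
| Cover | 131 x 180 mm | 132 x 182 mm |
| Cover yaw | about -13.7° | not given |
| Tab top | (.4665, -.010) | (.4663, -.0105) |
| Reference jar | on the rack's middle line, yaw about 5.3° | on the middle line |
| Panel, both views | agree within 1.5 mm | same point |

I'll start moving towards jar A, the far one, turning the jaws to the heading across the rack.

```bash
cat > plan.py <<'E'
import sys
from h import *
from plant import read_state
def pose(th,tilt=0):  # tool y heading th(deg), z down; tilt deg about tool x
    a=np.radians(th);y=[np.cos(a),np.sin(a),0];x=[-np.sin(a),np.cos(a),0]
    return R.from_matrix(np.c_[x,y,[0,0,-1]])*R.from_rotvec([np.radians(tilt),0,0])
def go(p,th=95.3,tilt=0):
    s=read_state();r=R.from_rotvec(s["orientation"]);d=r.inv().apply(np.array(p)-s["tool_pos"])/.1
    t=(r.inv()*pose(th,tilt)).as_rotvec()/np.pi
    print("t",round(s["t"],2),"pos",s["tool_pos"].round(4),"head",np.degrees(np.arctan2(*r.as_matrix()[[1,0],1])).round(2),"zax",r.as_matrix()[:,2].round(4),"F",s["force"].round(1),"op",s["opening"].round(4))
    print(" need",d.round(3),t.round(4))
if __name__=="__main__":
    a=[float(v) for v in sys.argv[1:]];go(a[:3],*a[3:])
E
python3 plan.py .612 .018 .225
```

```text
Traceback (most recent call last):
  File "plan.py", line 13, in <module>
    a=[float(v) for v in sys.argv[1:]];go(a[:3],*a[3:])
                                       ~~^^^^^^^^^^^^^^
  File "plan.py", line 10, in go
    print("t",round(s["t"],2),"pos",s["tool_pos"].round(4),"head",np.degrees(np.arctan2(*r.as_matrix()[[1,0],1])).round(2),"zax",r.as_matrix()[:,2].round(4),"F",s["force"].round(1),"op",s["opening"].round(4))
                                                                                                                                                                                          ^^^^^^^^^^^^^^^^^^
AttributeError: 'float' object has no attribute 'round'
```

>>> {"method": "move_arm", "body": {"series": [[-0.4,-0.3,0,0,0,-0.04,1],[-0.8,-0.6,0,0,0,-0.08,1],[-1,-0.7,-0.06,0,0,-0.124,1]], "squeeze": 25}}

```text
t: 0.4
tool_pos: [0.2529, 0.4735, 0.2229]
orientation: [0.148, -3.137, 0.006]
force: [0.2, -0.2, 1.0]
opening: 0.0931
```

```bash
python3 plan.py .612 .018 .225
```

```text
Traceback (most recent call last):
  File "plan.py", line 13, in <module>
    a=[float(v) for v in sys.argv[1:]];go(a[:3],*a[3:])
                                       ~~^^^^^^^^^^^^^^
  File "plan.py", line 10, in go
    print("t",round(s["t"],2),"pos",s["tool_pos"].round(4),"head",np.degrees(np.arctan2(*r.as_matrix()[[1,0],1])).round(2),"zax",r.as_matrix()[:,2].round(4),"F",s["force"].round(1),"op",s["opening"].round(4))
                                                                                                                                                                                          ^^^^^^^^^^^^^^^^^^
AttributeError: 'float' object has no attribute 'round'
```

>>> {"method": "move_arm", "body": {"series": [[-0.3,-0.4,0,0,0,0,1],[-0.6,-0.8,0,0,0,0,1],[-0.63,-1,0,0,0,0,1]]}}

```text
t: 0.7
tool_pos: [0.3262, 0.38, 0.2242]
orientation: [-0.137, 3.138, -0.002]
force: [0.4, -0.7, 0.3]
opening: 0.093
```

>>> {"method": "move_arm", "body": {"series": [[-0.3,-0.4,0,0,0,0,1],[-0.6,-0.8,0,0,0,0,1],[-0.63,-1,0,0,0,0,1]]}}

```text
t: 1.0
tool_pos: [0.3977, 0.286, 0.2242]
orientation: [-0.137, 3.138, -0.002]
force: [0.4, 0.0, -0.5]
opening: 0.0929
```

>>> {"method": "move_arm", "body": {"series": [[-0.3,-0.4,0,0,0,0,1],[-0.6,-0.8,0,0,0,0,1],[-0.63,-1,0,0,0,0,1]]}}

```text
t: 1.3
tool_pos: [0.4693, 0.1919, 0.2241]
orientation: [-0.137, 3.138, -0.002]
force: [-0.8, -0.3, -0.2]
opening: 0.0933
```

>>> {"method": "move_arm", "body": {"series": [[-0.3,-0.4,0,0,0,0,1],[-0.6,-0.8,0,0,0,0,1],[-0.63,-1,0,0,0,0,1],[-0.63,-1,0,0,0,0,1]]}}

```text
t: 1.7
tool_pos: [0.5394, 0.0982, 0.2238]
orientation: [0.135, -3.137, 0.001]
force: [0.1, 0.7, -0.6]
opening: 0.0929
```

```bash
sed -i 's/s\["opening"\].round(4)/round(s["opening"],4)/' plan.py; python3 plan.py .612 .018 .225
```

```text
t 1.7 pos [0.5394 0.0982 0.2238] head 94.93 zax [-1.4e-03 -9.0e-04 -1.0e+00] F [ 0.1  0.7 -0.6] op 0.0929
 need [-0.654 -0.862 -0.012] [-0.0002 -0.0005 -0.0021]
```

>>> {"method": "move_arm", "body": {"series": [[-0.33,-0.43,0,0,0,0,1],[-0.6,-0.8,0,0,0,-0.002,1],[-0.65,-0.86,0.2,0,0,-0.002,1],[-0.65,-0.86,0.3,0,0,-0.002,1],[-0.65,-0.86,0.3,0,0,-0.002,1]]}}

```text
t: 2.2
tool_pos: [0.6092, 0.0225, 0.1918]
orientation: [0.151, -3.133, -0.002]
force: [-0.9, 0.3, -0.0]
opening: 0.093
```

```bash
python3 plan.py .612 .018 .096; python3 -c "
from h import *
c=snap('top','1')"
```

```text
t 2.2 pos [0.6092 0.0225 0.1918] head 95.53 zax [-5.2e-03  8.0e-04 -1.0e+00] F [-0.9  0.3 -0. ] op 0.093
 need [-0.029 -0.049  0.958] [ 0.0004 -0.0016  0.0013]
```

View pics/top1.png

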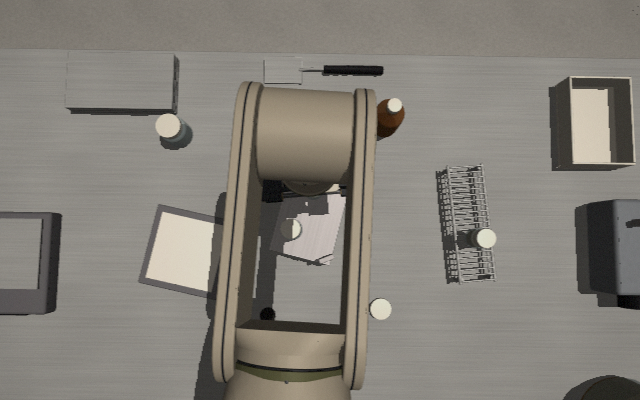

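The arm hides jar A in the top view. I'll re-read the pose now that it has settled.

```bash
python3 plan.py .612 .018 .096
```

```text
t 2.25 pos [0.6097 0.0227 0.1933] head 95.57 zax [-3.2e-03  7.0e-04 -1.0e+00] F [-0.5 -0.2  0.2] op 0.0927
 need [-0.021 -0.05   0.973] [ 0.0003 -0.001   0.0015]
```

>>> {"method": "move_arm", "body": {"series": [[-0.02,-0.05,0.1,0,0,0,1],[-0.02,-0.05,0.3,0,0,0,1],[-0.02,-0.05,0.5,0,0,0,1],[-0.02,-0.05,0.7,0,0,0,1],[-0.02,-0.05,0.85,0,0,0,1],[-0.02,-0.05,0.93,0,0,0,1],[-0.02,-0.05,0.96,0,0,0,1],[-0.02,-0.05,0.96,0,0,0,1]]}}

```text
t: 3.05
tool_pos: [0.614, 0.0166, 0.0989]
orientation: [-0.151, 3.138, -0.0]
force: [-1.0, -0.1, -0.3]
opening: 0.0927
```

```bash
python3 plan.py .612 .018 .096; python3 -c "
from h import *
c=snap('scene','2');crop(c,250,80,410,240,4,'pics/s2.png')"
```

```text
t 3.05 pos [0.614  0.0166 0.0989] head 95.52 zax [ 4.e-04 -0.e+00 -1.e+00] F [-1.  -0.1 -0.3] op 0.0927
 need [0.018 0.016 0.029] [-0.      0.0001  0.0012]
```

View pics/s2.png

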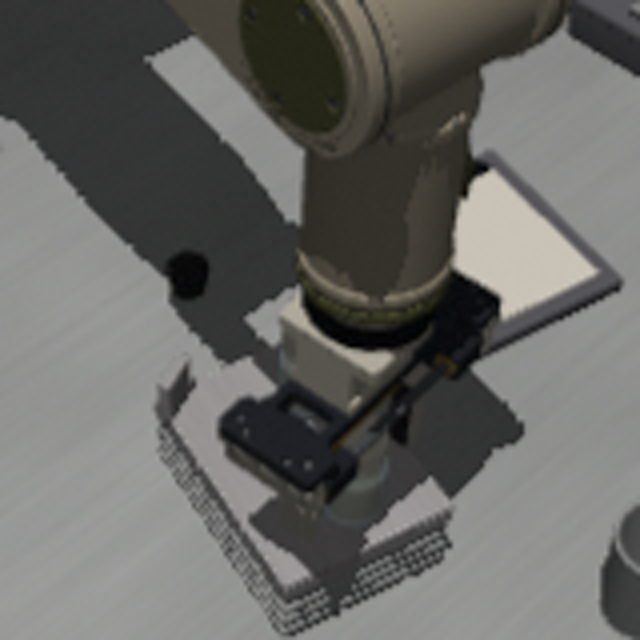

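Jar A stands between the open fingers, which are clear of the cover. I'll close on it.

>>> {"method": "move_arm", "body": {"series": [[0.02,0.01,0.02,0,0,0,0.3],[0.02,0.01,0.02,0,0,0,-0.2],[0.02,0.01,0.02,0,0,0,-0.6],[0.02,0.01,0.02,0,0,0,-1],[0.02,0.01,0.02,0,0,0,-1],[0.02,0.01,0.02,0,0,0,-1],[0.02,0.01,0.02,0,0,0,-1]]}}

```text
t: 3.8
tool_pos: [0.6118, 0.0173, 0.0967]
orientation: [-0.151, 3.138, 0.0]
force: [-0.0, 1.1, 0.1]
opening: 0.0433
```

Gripped at 43 mm. I'll lift it and carry it to the rack.

>>> {"method": "move_arm", "body": {"series": [[0,0,-0.1,0,0,0,-1],[0,0,-0.3,0,0,0,-1],[0,0,-0.5,0,0,0,-1],[0,0,-0.7,0,0,0,-1],[0,-0.1,-0.9,0,0,0,-1],[0,-0.2,-1,0,0,0,-1],[0,-0.4,-1,0,0,0,-1]]}}

```text
t: 4.5
tool_pos: [0.6168, -0.0224, 0.1994]
orientation: [-0.153, 3.134, -0.0]
force: [1.0, 0.2, -1.3]
opening: 0.0433
```

>>> {"method": "move_arm", "body": {"series": [[0.05,-0.25,0,0,0,0,-1],[0.1,-0.5,0,0,0,0,-1],[0.15,-0.75,0,0,0,0,-1],[0.2,-1,0,0,0,0,-1]]}}

```text
t: 4.9
tool_pos: [0.6047, -0.1254, 0.1964]
orientation: [0.15, -3.137, -0.0]
force: [0.1, 0.7, -1.7]
opening: 0.0434
```

>>> {"method": "move_arm", "body": {"series": [[0.08,-0.25,0,0,0,0,-1],[0.15,-0.5,0,0,0,0,-1],[0.22,-0.75,0,0,0,0,-1],[0.3,-1,0,0,0,0,-1]]}}

```text
t: 5.3
tool_pos: [0.5843, -0.2279, 0.1963]
orientation: [0.15, -3.137, -0.0]
force: [0.0, 0.1, -0.9]
opening: 0.0435
```

>>> {"method": "move_arm", "body": {"series": [[0.08,-0.25,0,0,0,0,-1],[0.15,-0.5,0,0,0,0,-1],[0.22,-0.7,0,0,0,0,-1],[0.25,-0.85,0,0,0,0,-1],[0.25,-0.95,0,0,0,0,-1],[0.25,-0.95,0,0,0,0,-1]]}}

```text
t: 5.9
tool_pos: [0.5691, -0.3244, 0.1964]
orientation: [0.149, -3.138, -0.0]
force: [-0.1, 0.4, -2.0]
opening: 0.0436
```

```bash
python3 plan.py .5675 -.3266 .12; python3 -c "
from h import *
c=snap('scene','3');crop(c,120,150,320,310,4,'pics/s3.png')"; python3 plan.py .5675 -.3266 .12
```

```text
t 5.9 pos [ 0.5691 -0.3244  0.1964] head 95.43 zax [-2.e-04  0.e+00 -1.e+00] F [-0.1  0.4 -2. ] op 0.0436
 need [ 0.018 -0.02   0.764] [ 0.     -0.0001  0.0007]
t 5.95 pos [ 0.5693 -0.3234  0.1964] head 95.48 zax [-2.e-04  5.e-04 -1.e+00] F [ 0.   0.8 -0.4] op 0.0435
 need [ 0.021 -0.03   0.764] [ 0.0002 -0.0001  0.001 ]
```

View pics/s3.png

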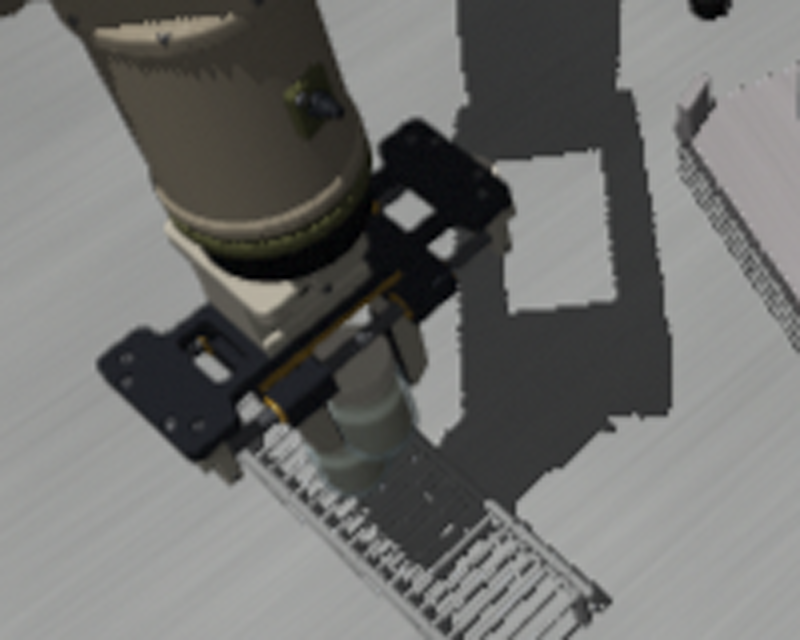

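The jar is held upright above the rack, next to the reference jar. I'll lower it and watch the force.

>>> {"method": "move_arm", "body": {"series": [[0.02,-0.03,0.1,0,0,0,-1],[0.02,-0.03,0.3,0,0,0,-1],[0.02,-0.03,0.5,0,0,0,-1],[0.02,-0.03,0.7,0,0,0,-1],[0.02,-0.03,0.85,0,0,0,-1],[0.02,-0.03,0.95,0,0,0,-1],[0.02,-0.03,1,0,0,0,-1],[0.02,-0.03,1,0,0,0,-1]]}}

```text
t: 6.75
tool_pos: [0.5673, -0.3263, 0.0961]
orientation: [0.151, -3.137, -0.001]
force: [0.4, -0.2, -1.1]
opening: 0.0437
```

```bash
python3 plan.py .5675 -.3266 .0735
```

```text
t 6.75 pos [ 0.5673 -0.3263  0.0961] head 95.52 zax [-6.e-04  5.e-04 -1.e+00] F [ 0.4 -0.2 -1.1] op 0.0437
 need [-0.001 -0.004  0.226] [ 0.0002 -0.0002  0.0012]
```

>>> {"method": "move_arm", "body": {"series": [[0,0,0.06,0,0,0,-1],[0,0,0.12,0,0,0,-1],[0,0,0.17,0,0,0,-1],[0,0,0.2,0,0,0,-1],[0,0,0.22,0,0,0,-1],[0,0,0.225,0,0,0,-1]]}}

```text
t: 7.35
tool_pos: [0.5673, -0.3265, 0.0738]
orientation: [0.151, -3.138, -0.0]
force: [-0.2, 0.6, -1.3]
opening: 0.0434
```

```bash
python3 plan.py .5675 -.3266 .0727
```

```text
t 7.35 pos [ 0.5673 -0.3265  0.0738] head 95.5 zax [-3.e-04  2.e-04 -1.e+00] F [-0.2  0.6 -1.3] op 0.0434
 need [-0.002 -0.001  0.011] [ 0.0001 -0.0001  0.0011]
```

>>> {"method": "move_arm", "body": {"series": [[0,0,0.005,0,0,0,-1],[0,0,0.01,0,0,0,-1],[0,0,0.015,0,0,0,-1],[0,0,0.015,0,0,0,-1]]}}

```text
t: 7.75
tool_pos: [0.5675, -0.3267, 0.0727]
orientation: [-0.151, 3.138, -0.0]
force: [-0.2, -0.5, -1.2]
opening: 0.0434
```

>>> {"method": "move_arm", "body": {"series": [[0,0,0.005,0,0,0,-1],[0,0,0.01,0,0,0,-1],[0,0,0.01,0,0,0,-1]]}}

```text
t: 8.05
tool_pos: [0.5677, -0.3267, 0.0727]
orientation: [-0.151, 3.138, -0.0]
force: [-2.8, 2.0, 5.9]
opening: 0.0433
```

It has touched down. I'll open the jaws and retreat.

>>> {"method": "move_arm", "body": {"series": [[0,0,0,0,0,0,0.1],[0,0,0,0,0,0,0.4],[0,0,0,0,0,0,0.8],[0,0,0,0,0,0,1],[0,0,-0.1,0,0,0,1],[0,0,-0.4,0,0,0,1],[0,0,-0.8,0,0,0,1],[0,0,-1,0,0,0,1]]}}

```text
t: 8.85
tool_pos: [0.5688, -0.3275, 0.1766]
orientation: [-0.151, 3.134, -0.005]
force: [0.5, -0.3, 0.0]
opening: 0.0924
```

```bash
python3 -c "
from h import *
c=snap('scene','4');crop(c,150,150,310,330,4,'pics/s4.png')"; python3 plan.py .5275 .0615 .185
```

```text
t 8.9 pos [ 0.5701 -0.3284  0.1799] head 95.5 zax [ 0.0079 -0.0054 -1.    ] F [ 1.4 -0.4  2.8] op 0.0932
 need [ 0.05   3.921 -0.075] [-0.0019  0.0023  0.0011]
```

View pics/s4.png

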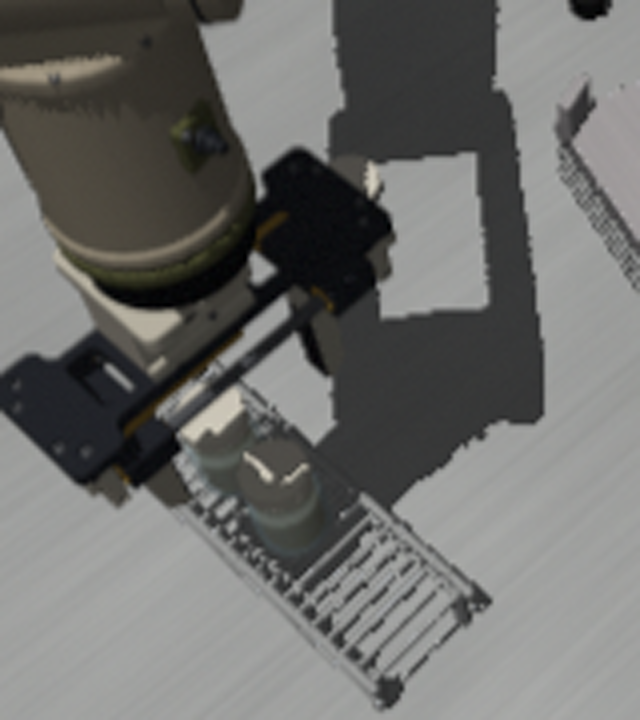

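Jar A stands upright beside the reference jar. On to jar B.

>>> {"method": "move_arm", "body": {"series": [[0,0.25,-0.1,0,0,0,1],[0,0.6,-0.1,0,0,0,1],[0,1,-0.1,0,0,0,1]]}}

```text
t: 9.2
tool_pos: [0.5579, -0.2269, 0.1824]
orientation: [-0.148, 3.137, -0.001]
force: [-0.3, 0.5, 0.9]
opening: 0.0929
```

>>> {"method": "move_arm", "body": {"series": [[0,0.4,0,0,0,0,1],[0,0.8,0,0,0,0,1],[0,1,0,0,0,0,1]]}}

```text
t: 9.5
tool_pos: [0.5479, -0.1246, 0.182]
orientation: [-0.153, 3.137, 0.001]
force: [-0.7, -0.6, 0.5]
opening: 0.093
```

>>> {"method": "move_arm", "body": {"series": [[0,0.4,0,0,0,0,1],[0,0.8,0,0,0,0,1],[0,1,0,0,0,0,1]]}}

```text
t: 9.8
tool_pos: [0.5383, -0.0252, 0.1821]
orientation: [-0.153, 3.137, 0.001]
force: [0.1, -0.0, 0.1]
opening: 0.093
```

>>> {"method": "move_arm", "body": {"series": [[0.02,0.4,0,0,0,0,1],[0.05,0.7,0,0,0,0,1],[0.05,0.9,0,0,0,0,1],[0.05,0.92,0,0,0,0,1],[0.05,0.92,0,0,0,0,1]]}}

```text
t: 10.3
tool_pos: [0.525, 0.0633, 0.1819]
orientation: [-0.153, 3.137, -0.001]
force: [0.2, -0.4, -0.4]
opening: 0.0933
```

```bash
python3 -c "
from h import *
c=snap('top','5');crop(c,420,150,520,300,4,'pics/t5.png')"; python3 plan.py .527 .0617 .096
```

```text
t 10.35 pos [0.5251 0.0626 0.1818] head 95.52 zax [ 3.e-04 -4.e-04 -1.e+00] F [ 0.4  0.4 -0.1] op 0.0929
 need [-0.018 -0.011  0.858] [-0.0002  0.0001  0.0012]
```

View pics/t5.png

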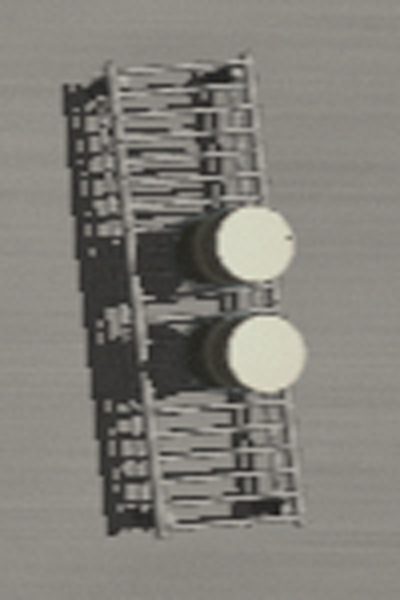

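The top view shows both lids in line with the rack, at about (484,211) and (486,238). I'll descend on jar B.

>>> {"method": "move_arm", "body": {"series": [[-0.02,-0.01,0.1,0,0,0,1],[-0.02,-0.01,0.3,0,0,0,1],[-0.02,-0.01,0.5,0,0,0,1],[-0.02,-0.01,0.7,0,0,0,1],[-0.02,-0.01,0.82,0,0,0,1],[-0.02,-0.01,0.86,0,0,0,1],[-0.02,-0.01,0.86,0,0,0,1]]}}

```text
t: 11.05
tool_pos: [0.5267, 0.0618, 0.0951]
orientation: [0.15, -3.137, 0.0]
force: [-0.3, 0.6, -0.3]
opening: 0.0929
```

```bash
python3 plan.py .527 .0617 .096; python3 -c "
from h import *
t=load('pics/top5.npz')
for u in((483.6,210.8),(486.3,238)):print(onz(t,u,.125))"
```

```text
t 11.05 pos [0.5267 0.0618 0.0951] head 95.47 zax [-1.1e-03 -1.0e-04 -1.0e+00] F [-0.3  0.6 -0.3] op 0.0929
 need [-0.003 -0.002 -0.009] [ 0.     -0.0004  0.0009]
[ 0.56702806 -0.32663988  0.125     ]
[ 0.51229981 -0.33103138  0.125     ]
```

>>> {"method": "move_arm", "body": {"series": [[0,0,-0.01,0,0,0,0.3],[0,0,-0.01,0,0,0,-0.2],[0,0,-0.01,0,0,0,-0.6],[0,0,-0.01,0,0,0,-1],[0,0,-0.01,0,0,0,-1],[0,0,-0.01,0,0,0,-1],[0,0,-0.01,0,0,0,-1]]}}

```text
t: 11.75
tool_pos: [0.527, 0.0624, 0.0966]
orientation: [0.151, -3.138, -0.0]
force: [-0.1, -0.2, 0.3]
opening: 0.0435
```

>>> {"method": "move_arm", "body": {"series": [[0,0,-0.1,0,0,0,-1],[0,0,-0.3,0,0,0,-1],[0,0,-0.5,0,0,0,-1],[0,0,-0.7,0,0,0,-1],[0,-0.1,-0.9,0,0,0,-1],[-0.1,-0.3,-1,0,0,0,-1],[-0.15,-0.5,-1,0,0,0,-1]]}}

```text
t: 12.45
tool_pos: [0.5483, 0.0137, 0.1997]
orientation: [-0.152, 3.134, -0.001]
force: [0.7, -0.8, -1.8]
opening: 0.0433
```

```bash
python3 plan.py .622 -.3217 .196
```

```text
t 12.45 pos [0.5483 0.0137 0.1997] head 95.56 zax [ 4.2e-03 -2.0e-04 -1.0e+00] F [ 0.7 -0.8 -1.8] op 0.0433
 need [-0.408 -3.409  0.041] [-0.0002  0.0013  0.0014]
```

>>> {"method": "move_arm", "body": {"series": [[-0.03,-0.25,0,0,0,0,-1],[-0.06,-0.5,0,0,0,0,-1],[-0.1,-0.75,0,0,0,0,-1],[-0.12,-1,0,0,0,0,-1]]}}

```text
t: 12.85
tool_pos: [0.5684, -0.0854, 0.1971]
orientation: [0.151, -3.138, -0.0]
force: [-0.1, 0.6, -2.4]
opening: 0.0434
```

>>> {"method": "move_arm", "body": {"series": [[-0.03,-0.25,0,0,0,0,-1],[-0.06,-0.5,0,0,0,0,-1],[-0.1,-0.75,0,0,0,0,-1],[-0.12,-1,0,0,0,0,-1]]}}

```text
t: 13.25
tool_pos: [0.5899, -0.1838, 0.197]
orientation: [0.151, -3.138, -0.0]
force: [1.0, -0.5, -2.0]
opening: 0.0434
```

>>> {"method": "move_arm", "body": {"series": [[-0.03,-0.25,0,0,0,0,-1],[-0.06,-0.5,0,0,0,0,-1],[-0.1,-0.75,0,0,0,0,-1],[-0.12,-1,0,0,0,0,-1]]}}

```text
t: 13.65
tool_pos: [0.6114, -0.2821, 0.1969]
orientation: [0.151, -3.138, -0.0]
force: [0.0, 0.6, -0.8]
opening: 0.0435
```

>>> {"method": "move_arm", "body": {"series": [[-0.02,-0.2,0,0,0,0,-1],[-0.04,-0.3,0,0,0,0,-1],[-0.05,-0.4,0,0,0,0,-1],[-0.05,-0.4,0,0,0,0,-1],[-0.05,-0.4,0,0,0,0,-1]]}}

```text
t: 14.15
tool_pos: [0.6202, -0.3199, 0.1966]
orientation: [0.151, -3.138, -0.001]
force: [0.6, -0.1, -2.7]
opening: 0.0433
```

```bash
python3 plan.py .622 -.3217 .096
```

```text
t 14.15 pos [ 0.6202 -0.3199  0.1966] head 95.52 zax [-2.e-04  5.e-04 -1.e+00] F [ 0.6 -0.1 -2.7] op 0.0433
 need [-0.016 -0.02   1.006] [ 0.0001 -0.      0.0012]
```

>>> {"method": "move_arm", "body": {"series": [[-0.02,-0.02,0.1,0,0,0,-1],[-0.02,-0.02,0.3,0,0,0,-1],[-0.02,-0.02,0.5,0,0,0,-1],[-0.02,-0.02,0.7,0,0,0,-1],[-0.02,-0.02,0.85,0,0,0,-1],[-0.02,-0.02,0.95,0,0,0,-1],[-0.02,-0.02,1,0,0,0,-1],[-0.02,-0.02,1,0,0,0,-1]]}}

```text
t: 14.95
tool_pos: [0.6221, -0.3221, 0.0961]
orientation: [0.151, -3.137, -0.001]
force: [-0.1, -1.0, -2.8]
opening: 0.0434
```

```bash
python3 plan.py .622 -.3217 .0725
```

```text
t 14.95 pos [ 0.6221 -0.3221  0.0961] head 95.51 zax [-7.e-04  4.e-04 -1.e+00] F [-0.1 -1.  -2.8] op 0.0434
 need [0.001 0.004 0.236] [ 0.0001 -0.0002  0.0012]
```

>>> {"method": "move_arm", "body": {"series": [[0,0,0.06,0,0,0,-1],[0,0,0.12,0,0,0,-1],[0,0,0.17,0,0,0,-1],[0,0,0.21,0,0,0,-1],[0,0,0.225,0,0,0,-1],[0,0,0.235,0,0,0,-1],[0,0,0.24,0,0,0,-1],[0,0,0.24,0,0,0,-1]]}}

```text
t: 15.75
tool_pos: [0.6225, -0.3224, 0.0729]
orientation: [-0.151, 3.138, -0.0]
force: [0.1, -0.2, -3.3]
opening: 0.0428
```

>>> {"method": "move_arm", "body": {"series": [[0,0,0.005,0,0,0,-1],[0,0,0.01,0,0,0,-1],[0,0,0.01,0,0,0,-1]]}}

```text
t: 16.05
tool_pos: [0.6226, -0.3224, 0.0727]
orientation: [-0.151, 3.137, -0.001]
force: [-2.9, 1.6, 5.8]
opening: 0.0433
```

Contact again at the same height. I'll open, retreat, and view.

>>> {"method": "move_arm", "body": {"series": [[0,0,0,0,0,0,0.1],[0,0,0,0,0,0,0.4],[0,0,0,0,0,0,0.8],[0,0,0,0,0,0,1],[0,0,-0.1,0,0,0,1],[0,0,-0.4,0,0,0,1],[0,0,-0.8,0,0,0,1],[0,0,-1,0,0,0,1]]}}

```text
t: 16.85
tool_pos: [0.6238, -0.3232, 0.1769]
orientation: [-0.151, 3.134, -0.005]
force: [1.0, -0.7, 0.3]
opening: 0.0923
```

```bash
python3 plan.py .4664 -.0102 .18 22.1; python3 plan.py .4664 -.0102 .18
```

```text
t 16.85 pos [ 0.6238 -0.3232  0.1769] head 95.5 zax [ 0.0046 -0.0029 -1.    ] F [ 1.  -0.7  0.3] op 0.0923
 need [ 1.266  3.266 -0.048] [-0.      0.0018  0.4078]
t 16.85 pos [ 0.6238 -0.3232  0.1769] head 95.5 zax [ 0.0046 -0.0029 -1.    ] F [ 1.  -0.7  0.3] op 0.0923
 need [ 1.266  3.266 -0.048] [-0.001   0.0014  0.0011]
```

>>> {"method": "move_arm", "body": {"series": [[0.1,0.3,-0.05,0,0,0,1],[0.25,0.65,-0.05,0,0,0,1],[0.4,1,-0.05,0,0,0,1]]}}

```text
t: 17.15
tool_pos: [0.5727, -0.226, 0.1779]
orientation: [-0.15, 3.136, -0.001]
force: [0.6, 0.6, 0.2]
opening: 0.0928
```

>>> {"method": "move_arm", "body": {"series": [[0.2,0.4,0,0,0,0,1],[0.3,0.8,0,0,0,0,1],[0.4,1,0,0,0,0,1]]}}

```text
t: 17.45
tool_pos: [0.5228, -0.1283, 0.1776]
orientation: [-0.153, 3.137, 0.001]
force: [0.5, -0.6, 0.5]
opening: 0.0932
```

>>> {"method": "move_arm", "body": {"series": [[0.2,0.4,0,0,0,0,0.5],[0.3,0.8,0,0,0,0,0.3],[0.4,1,0,0,0,0,0]]}}

```text
t: 17.75
tool_pos: [0.4734, -0.0329, 0.1776]
orientation: [-0.153, 3.137, 0.001]
force: [0.3, -0.6, 0.4]
opening: 0.0737
```

>>> {"method": "move_arm", "body": {"series": [[0.05,0.15,0,0,0,0.05,0],[0.07,0.25,0,0,0,0.1,0],[0.07,0.27,0,0,0,0.15,0],[0.07,0.27,0,0,0,0.2,0],[0.07,0.27,0,0,0,0.25,0],[0.07,0.27,0,0,0,0.3,0],[0.07,0.27,0,0,0,0.35,0],[0.07,0.27,0,0,0,0.39,0]]}}

```text
t: 18.55
tool_pos: [0.4648, -0.009, 0.1776]
orientation: [1.655, 2.669, 0.001]
force: [0.2, -0.6, -0.5]
opening: 0.0463
```

```bash
python3 plan.py .4664 -.0102 .12 22.1;python3 -c "
from h import *
c=snap('scene','6');crop(c,230,100,390,240,5,'pics/s6.png')
c=snap('top','6')"; python3 plan.py .4664 -.0102 .12 22.1
```

```text
t 18.55 pos [ 0.4648 -0.009   0.1776] head 26.39 zax [ 1.2e-03 -2.0e-04 -1.0e+00] F [ 0.2 -0.6 -0.5] op 0.0463
 need [-0.017  0.008  0.576] [0.0003 0.0002 0.0239]
t 18.65 pos [ 0.4648 -0.009   0.1775] head 26.6 zax [ 1.2e-03 -2.0e-04 -1.0e+00] F [-0.6 -0.1 -0. ] op 0.0468
 need [-0.017  0.008  0.575] [0.0003 0.0002 0.025 ]
```

View pics/s6.png

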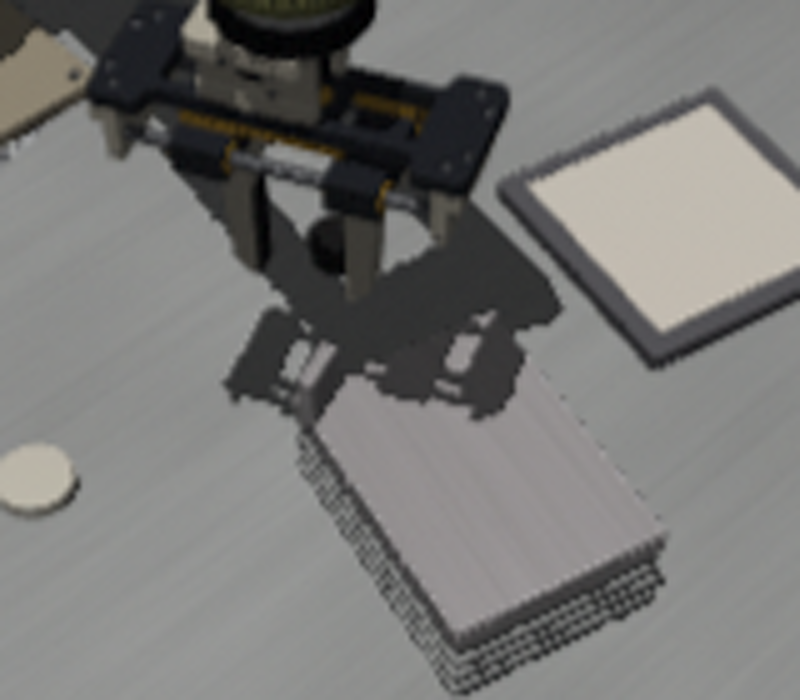

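View pics/top6.png

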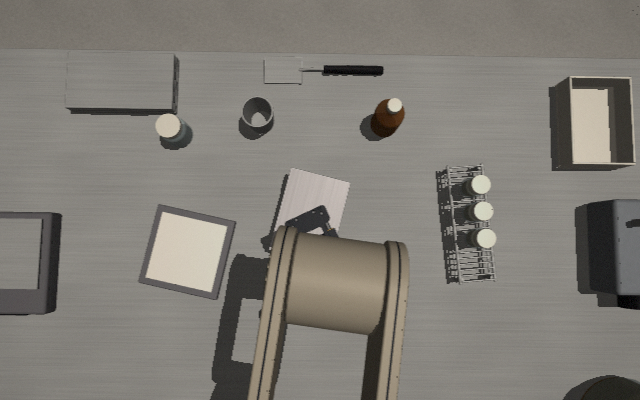

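The top view shows three lids in one row at (480,184), (483,211) and (486,238). In the scene view the cover is undisturbed and the jaws straddle the tab's line. I'll finish the turn, then descend over the tab.

>>> {"method": "move_arm", "body": {"series": [[-0.02,0.01,0.1,0,0,0.025,0],[-0.02,0.01,0.3,0,0,0.025,0],[-0.02,0.01,0.5,0,0,0.025,0],[-0.02,0.01,0.57,0,0,0.025,0],[-0.02,0.01,0.57,0,0,0.025,0],[-0.02,0.01,0.57,0,0,0.025,0]]}}

```text
t: 19.25
tool_pos: [0.4668, -0.0104, 0.1206]
orientation: [1.749, 2.609, 0.001]
force: [-1.0, 0.2, -0.9]
opening: 0.0465
```

```bash
python3 plan.py .4664 -.0102 .081 22.1;python3 -c "
from h import *
c=snap('scene','7');crop(c,230,100,390,240,5,'pics/s7.png')
t=load('pics/top6.npz')
f=cv2.GaussianBlur(t['frame'],(3,3),0).astype(int);m=((f[...,0]-f[...,2]>11)&(f[...,0]>180)).astype(np.uint8)
for k in cv2.findContours(m,0,1)[0]:
  if 60<cv2.contourArea(k)<600:
    e=cv2.fitEllipse(k)[0];print(np.round(e,1),onz(t,e,.125).round(4))
"; python3 plan.py .4664 -.0102 .081 22.1
```

```text
t 19.25 pos [ 0.4668 -0.0104  0.1206] head 22.34 zax [ 1.e-03 -1.e-04 -1.e+00] F [-1.   0.2 -0.9] op 0.0465
 need [ 0.004 -0.003  0.396] [0.0003 0.0002 0.0013]
[486.5 237.9] [ 0.5124 -0.3315  0.125 ]
[483.5 210.6] [ 0.5675 -0.3265  0.125 ]
[481.1 183.7] [ 0.6222 -0.3226  0.125 ]
[167.1 125.1] [0.7336 0.3173 0.125 ]
[394.6 104.1] [ 0.7847 -0.1469  0.125 ]
t 19.3 pos [ 0.4671 -0.0104  0.1209] head 22.32 zax [ 1.7e-03 -2.0e-04 -1.0e+00] F [-0.1  1.   0.6] op 0.0467
 need [ 0.005 -0.007  0.399] [0.0005 0.0003 0.0012]
```

View pics/s7.png

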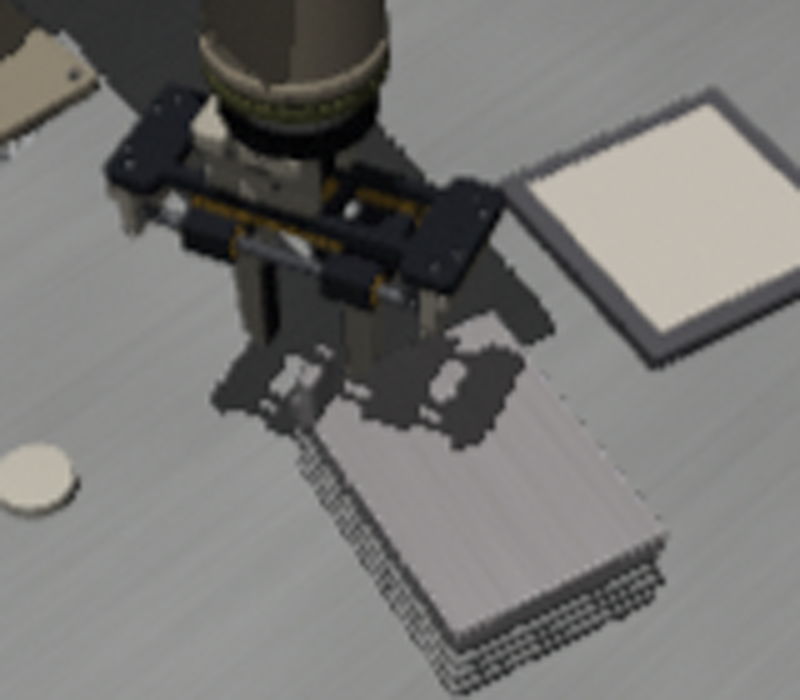

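Jar row measured at (.5124,-.3315), (.5675,-.3265) and (.6222,-.3226). It is collinear within about 1 mm, with gaps of about 11 mm. I'll descend on the tab.

>>> {"method": "move_arm", "body": {"series": [[0,-0.005,0.08,0,0,0,0],[0,-0.005,0.18,0,0,0,0],[0,-0.005,0.28,0,0,0,0],[0,-0.005,0.35,0,0,0,0],[0,-0.005,0.39,0,0,0,0],[0,-0.005,0.395,0,0,0,0],[0,-0.005,0.395,0,0,0,0]]}}

```text
t: 20.0
tool_pos: [0.4659, -0.0105, 0.0801]
orientation: [-1.751, -2.608, 0.0]
force: [0.1, 0.5, 0.2]
opening: 0.0465
```

```bash
python3 plan.py .4664 -.0102 .081 22.1;python3 -c "
from h import *
c=snap('scene','8');crop(c,250,130,370,220,6,'pics/s8.png')"
```

```text
t 20.0 pos [ 0.4659 -0.0105  0.0801] head 22.25 zax [-2.e-04  0.e+00 -1.e+00] F [0.1 0.5 0.2] op 0.0465
 need [ 0.001  0.006 -0.009] [-0.     -0.      0.0008]
```

View pics/s8.png

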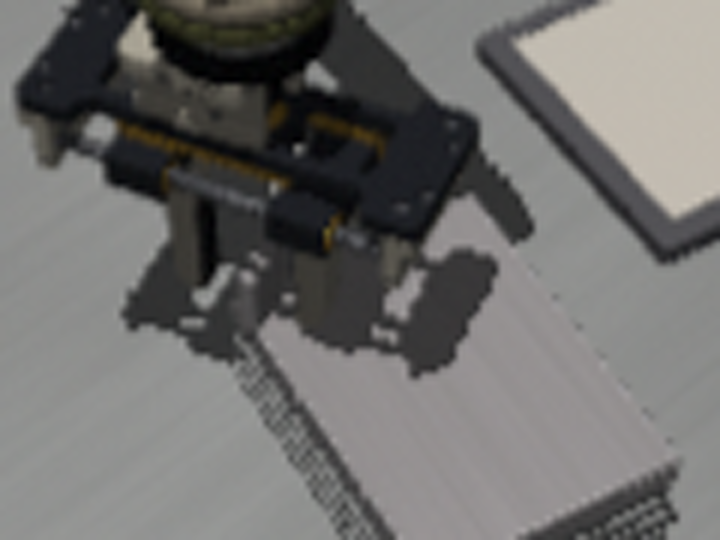

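The tab is between the fingers. I'll close gently and then raise the grip.

>>> {"method": "move_arm", "body": {"series": [[0,0.005,0,0,0,0,-0.3],[0,0.005,0,0,0,0,-0.6],[0,0.005,0,0,0,0,-0.9],[0,0.005,0,0,0,0,-1],[0,0.005,0,0,0,0,-1],[0,0.005,0,0,0,0,-1]], "squeeze": 15}}

```text
t: 20.65
tool_pos: [0.4672, -0.0101, 0.0804]
orientation: [1.751, 2.607, 0.002]
force: [4.4, 1.3, -0.8]
opening: 0.0098
```

>>> {"method": "move_arm", "body": {"series": [[0,0,0,0,0,0,-1],[0,0,0,0,0,0,-1],[0,0,0,0,0,0,-1]], "squeeze": 60}}

```text
t: 20.95
tool_pos: [0.4669, -0.0103, 0.0804]
orientation: [1.751, 2.608, 0.001]
force: [5.3, 1.9, -2.2]
opening: 0.0094
```

```bash
cat > arc.py <<'E'
from h import *
from plant import read_state
s=read_state();r=R.from_rotvec(s["orientation"]);p=s["tool_pos"]
print(s["t"],p.round(4),s["opening"],s["force"].round(1),s["wrist_torque"].round(2))
a=np.radians(22.1);u=np.array([np.cos(a),np.sin(a),0])
far=p+u*.2075;far[2]=.070   # tab->far corner 208.5 mm, pivot about 1 mm inside
ax=np.cross([0,0,1],u)       # +rot about ax lowers +u... check sign
for h in(.005,.01,.015,.02,.025,.03,.032,.035):
    th=np.arcsin(h/.223);q=R.from_rotvec(ax*th)
    if q.apply(p-far)[2]<(p-far)[2]: q=R.from_rotvec(-ax*th)
    print(h,(r.inv().apply(far+q.apply(p-far)-p)/.1).round(3),((r.inv()*q*r).as_rotvec()/np.pi).round(4))
E
python3 arc.py
```

```text
20.95 [ 0.4669 -0.0103  0.0804] 0.009402255650792933 [ 5.3  1.9 -2.2] [ 0.22 -0.75 -0.07]
0.005 [-0.     0.003 -0.046] [ 0.0071  0.     -0.    ]
0.01 [-0.     0.007 -0.093] [ 0.0143  0.     -0.    ]
0.015 [-0.     0.012 -0.139] [ 0.0214  0.0001 -0.    ]
0.02 [-0.     0.018 -0.186] [ 0.0286  0.0001 -0.    ]
0.025 [-0.     0.025 -0.232] [ 0.0358  0.0001 -0.    ]
0.03 [-0.     0.033 -0.278] [ 0.043   0.0001 -0.    ]
0.032 [-0.     0.037 -0.297] [ 0.0458  0.0001 -0.    ]
0.035 [-0.     0.042 -0.324] [ 0.0502  0.0001 -0.    ]
```

>>> {"method": "move_arm", "body": {"series": [[0,0.003,-0.045,0.007,0,0,-1],[0,0.007,-0.09,0.014,0,0,-1],[0,0.012,-0.14,0.021,0,0,-1],[0,0.018,-0.185,0.028,0,0,-1],[0,0.025,-0.23,0.036,0,0,-1],[0,0.033,-0.28,0.043,0,0,-1],[0,0.036,-0.295,0.046,0,0,-1],[0,0.036,-0.295,0.046,0,0,-1]]}}

```text
t: 21.75
tool_pos: [0.4707, -0.0086, 0.1099]
orientation: [-1.703, -2.538, 0.183]
force: [7.1, 3.4, -3.2]
opening: 0.0094
```

```bash
python3 -c "
from h import *
c=snap('scene','9');crop(c,250,120,380,240,6,'pics/s9.png')
t=snap('top','9');crop(t,255,155,365,275,5,'pics/t9.png')
from plant import read_state
s=read_state();r=R.from_rotvec(s['orientation']).as_matrix();print(s['t'],s['tool_pos'].round(4),r[:,2].round(4),np.degrees(np.arccos(-r[2,2])),s['force'].round(1),s['wrist_torque'].round(2),s['opening'])"
```

```text
21.85 [ 0.4707 -0.0086  0.1098] [-0.1318 -0.0543 -0.9898] 8.195777677919388 [ 8.1  3.1 -3.2] [ 0.56 -1.3  -0.07] 0.009653695343366386
```

View pics/s9.png

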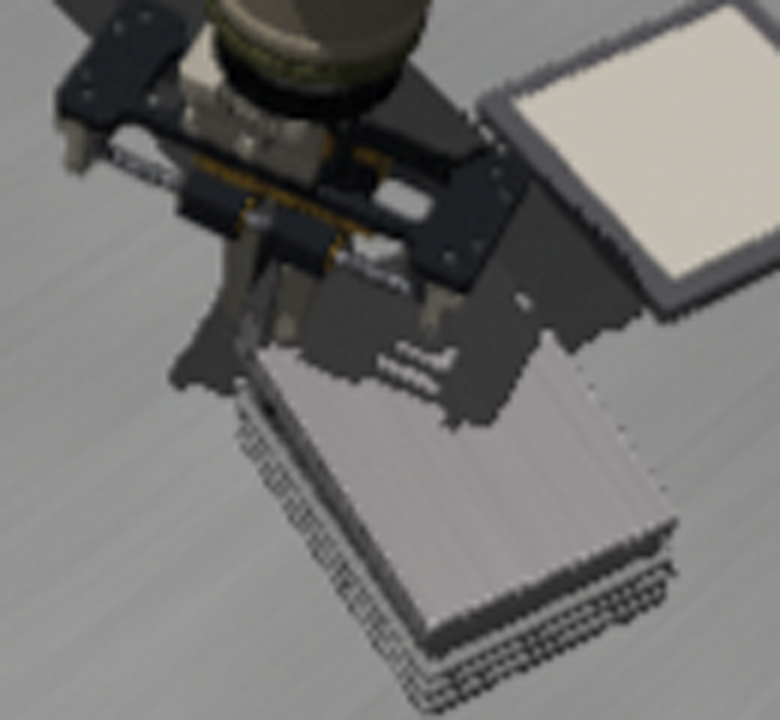

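View pics/t9.png

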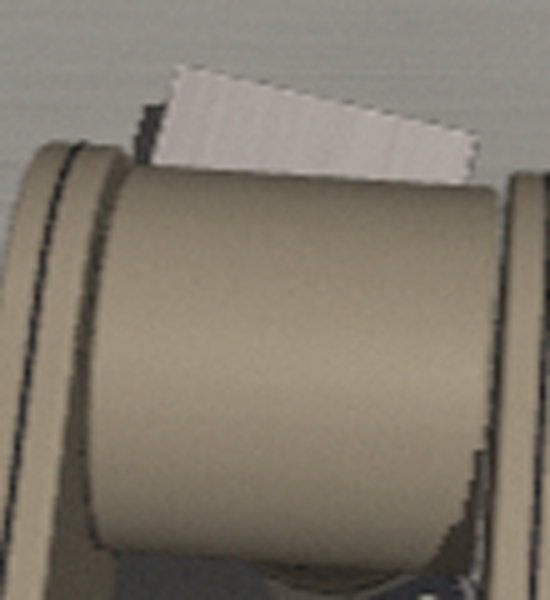

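The near corner is up about 3 cm at 8° tilt. The far corner is still at pixel (363,207) in the scene view, against (363,207) before, so it is down. Now I'll lift the whole cover straight up, still tilted.

>>> {"method": "move_arm", "body": {"series": [[0,0.005,-0.03,0,0,0,-1],[0,0,-0.06,0,0,0,-1],[0,-0.005,-0.1,0,0,0,-1],[0,-0.01,-0.14,0,0,0,-1],[0,-0.02,-0.18,0,0,0,-1],[0,-0.025,-0.22,0,0,0,-1],[0,-0.03,-0.27,0,0,0,-1],[0,-0.037,-0.32,0,0,0,-1]]}}

```text
t: 22.65
tool_pos: [0.4704, -0.0086, 0.1422]
orientation: [-1.703, -2.537, 0.184]
force: [0.2, 0.2, -1.5]
opening: 0.01
```

```bash
cat > st.py <<'E'
import sys
from h import *
from plant import read_state
tag=sys.argv[1]
c=snap('scene',tag)
s=read_state();r=R.from_rotvec(s['orientation']).as_matrix();print(s['t'],s['tool_pos'].round(4),r[:,2].round(4),np.degrees(np.arccos(-r[2,2])).round(2),s['force'].round(1),s['wrist_torque'].round(2),round(s['opening'],4))
crop(c,*[int(v) for v in sys.argv[2:6]],5,f'pics/s{tag}.png')
E
python3 st.py 10 250 110 380 230
```

```text
22.7 [ 0.471  -0.0087  0.1432] [-0.1322 -0.0547 -0.9897] 8.23 [-0.1 -0.8 -1.1] [-0.12  0.05 -0.01] 0.0094
```

View pics/s10.png

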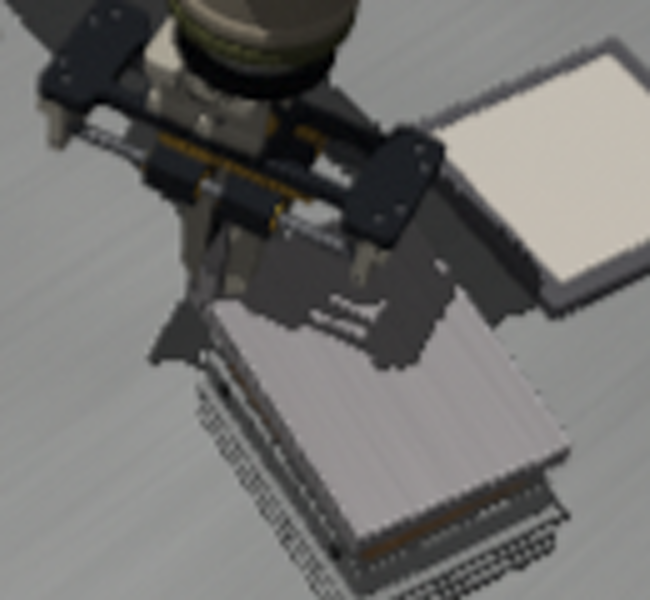

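The cover is clear of the stack, and the downward force is about 1.5 N, which is its weight. I'll lift further while levelling.

>>> {"method": "move_arm", "body": {"series": [[0,-0.005,-0.05,-0.004,0,0,-1],[0,-0.015,-0.12,-0.011,0,0,-1],[0,-0.025,-0.2,-0.018,0,0,-1],[0,-0.04,-0.28,-0.025,0,0,-1],[0,-0.05,-0.36,-0.033,0,0,-1],[0,-0.06,-0.44,-0.04,0,0,-1],[0,-0.07,-0.49,-0.045,0,0,-1],[0,-0.07,-0.5,-0.0455,0,0,-1]]}}

```text
t: 23.5
tool_pos: [0.4711, -0.0088, 0.1935]
orientation: [1.751, 2.607, 0.0]
force: [-0.2, -0.1, -1.8]
opening: 0.0099
```

```bash
python3 plan.py .3875 .2653 .1764 22.25; python3 st.py 11 250 90 380 210
```

```text
t 23.5 pos [ 0.4711 -0.0088  0.1935] head 22.23 zax [ 1.2e-03 -6.0e-04 -1.0e+00] F [-0.2 -0.1 -1.8] op 0.0099
 need [2.853 0.263 0.169] [ 0.0003  0.0003 -0.0001]
23.55 [ 0.471  -0.0087  0.1931] [ 2.e-04 -7.e-04 -1.e+00] 0.04 [ 0.  -0.5 -2.5] [-0.11  0.22  0.  ] 0.0097
```

View pics/s11.png

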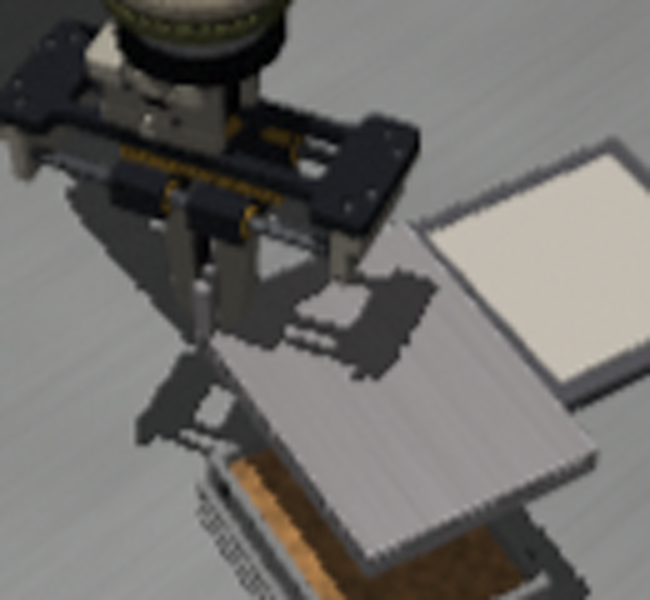

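The cover hangs from its tab above the open stack. I'll carry it to the panel.

>>> {"method": "move_arm", "body": {"series": [[0.06,0.01,0,0,0,0,-1],[0.18,0.02,0,0,0,0,-1],[0.33,0.04,0,0,0,0,-1],[0.5,0.06,0,0,0,0,-1],[0.67,0.07,0,0,0,0,-1],[0.84,0.09,0,0,0,0,-1],[1,0.1,0,0,0,0,-1]]}}

```text
t: 24.25
tool_pos: [0.4413, 0.0895, 0.1917]
orientation: [-1.749, -2.607, 0.003]
force: [-0.2, 0.1, -2.2]
opening: 0.0098
```

>>> {"method": "move_arm", "body": {"series": [[0.17,0.01,0,0,0,0,-1],[0.34,0.03,0,0,0,0,-1],[0.5,0.05,0,0,0,0,-1],[0.67,0.06,0,0,0,0,-1],[0.84,0.07,0,0,0,0,-1],[1,0.08,0,0,0,0,-1]]}}

```text
t: 24.85
tool_pos: [0.4106, 0.1849, 0.1917]
orientation: [-1.749, -2.607, 0.003]
force: [0.3, -0.1, -2.1]
opening: 0.0097
```

>>> {"method": "move_arm", "body": {"series": [[0.17,0.02,0.02,0,0,0,-1],[0.34,0.04,0.05,0,0,0,-1],[0.5,0.05,0.08,0,0,0,-1],[0.64,0.06,0.12,0,0,0,-1],[0.75,0.07,0.15,0,0,0,-1],[0.82,0.08,0.17,0,0,0,-1],[0.85,0.08,0.17,0,0,0,-1],[0.85,0.08,0.17,0,0,0,-1]]}}

```text
t: 25.65
tool_pos: [0.3868, 0.2653, 0.1753]
orientation: [-1.75, -2.608, 0.002]
force: [-0.5, -0.8, -0.7]
opening: 0.0096
```

```bash
python3 -c "
from h import *
t=snap('top','12')"; python3 st.py 12 270 60 430 180;python3 plan.py .3875 .2653 .1764 22.25; 
```

```text
25.75 [0.3871 0.2649 0.1755] [-1.2e-03 -7.0e-04 -1.0e+00] 0.08 [ 0.2 -0.7 -2.3] [-0.14  0.22 -0.05] 0.0098
t 25.75 pos [0.3871 0.2649 0.1755] head 22.24 zax [-1.2e-03 -7.0e-04 -1.0e+00] F [ 0.2 -0.7 -2.3] op 0.0098
 need [ 0.003  0.005 -0.009] [-0.0004  0.0001 -0.0001]
```

View pics/s12.png

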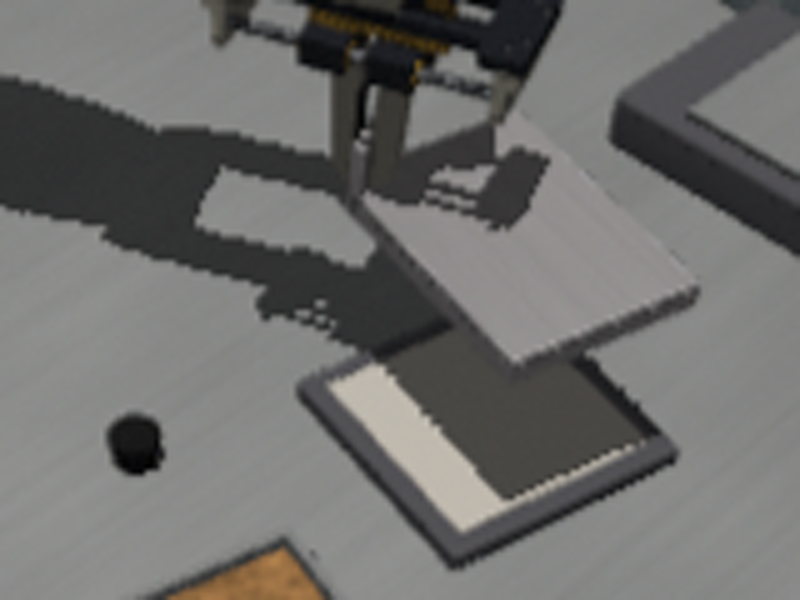

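View pics/top12.png

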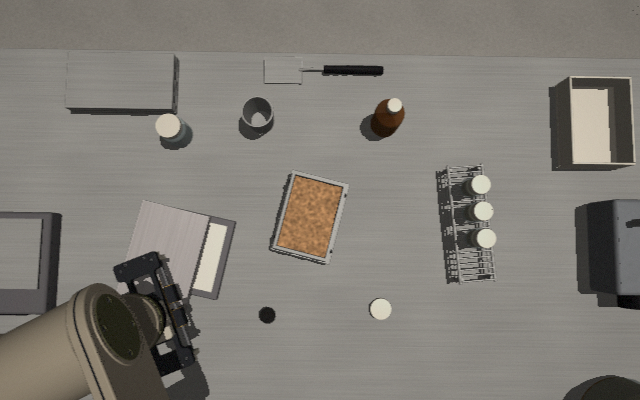

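The cover is over the panel, the tray is open, and everything else stands where it was. I'll triangulate the cover corners.

```bash
python3 -c "
from h import *
t=load('pics/top12.npz');crop(t,115,190,245,310,6,'pics/t12c.png')
s=load('pics/scene12.npz');crop(s,330,70,430,150,7,'pics/s12c.png')"
```

```text
(no output)
```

View pics/t12c.png

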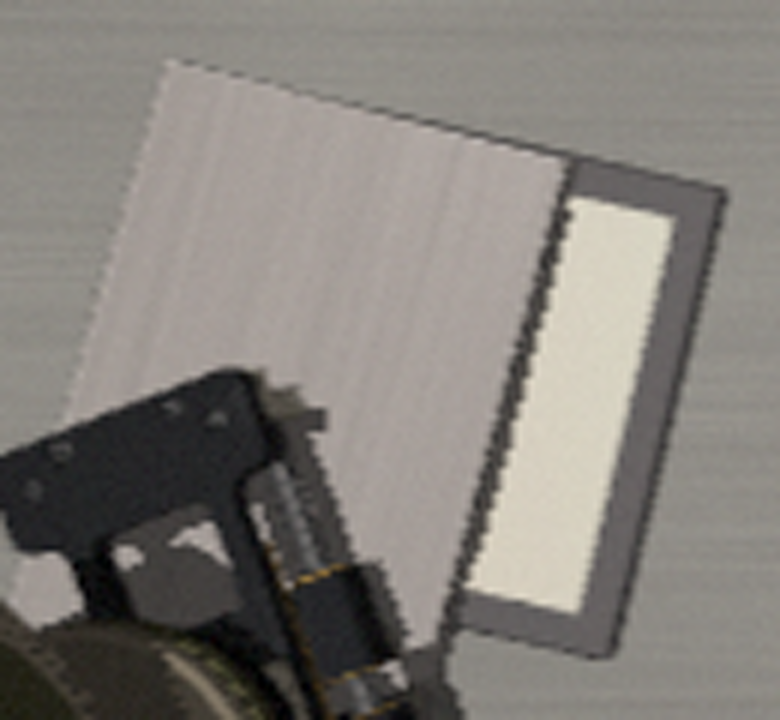

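View pics/s12c.png

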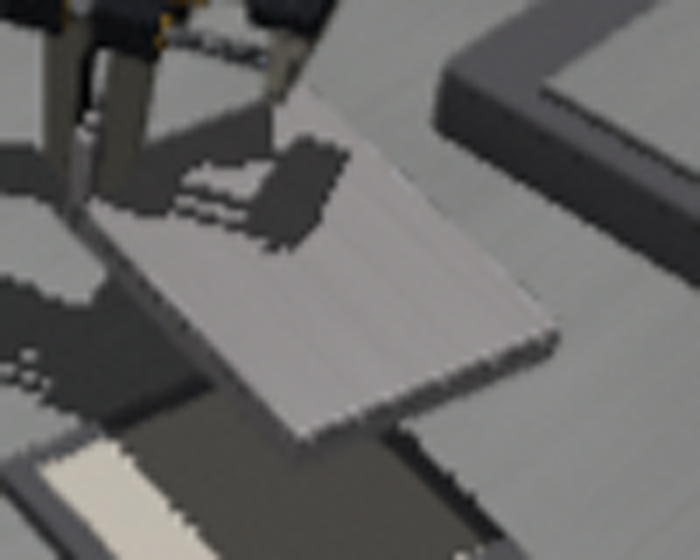

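```bash
python3 -c "
from h import *
t=load('pics/top12.npz');s=load('pics/scene12.npz')
T=lambda x,y:(115+(x+.5)/6-.5,190+(y+.5)/6-.5)
S=lambda x,y:(330+(x+.5)/7-.5,70+(y+.5)/7-.5)
F,e1=tri(t,T(172,62),s,S(557,330));G,e2=tri(t,T(568,158),s,S(303,437))
print(F.round(4),e1,G.round(4),e2,np.linalg.norm(F-G))
for z in(.17,.165,.175):
  f=onz(t,T(172,62),z);g=onz(t,T(568,158),z);d=(f-g)/np.linalg.norm(f-g);x=np.array([d[1],-d[0],0])
  print(z,(f+g)/2-x*.091,np.degrees(np.arctan2(x[1],x[0])),np.linalg.norm(f-g))
  a,b,c=[onz(s,S(*p),z) for p in((557,330),(303,437),(305,85))]
  print('  scene',a.round(4),b.round(4),c.round(4),'mid',((b+c)/2).round(4),np.linalg.norm(a-c),np.linalg.norm(a-b))
"
```

```text
[0.5769 0.3433 0.1637] 0.00023701474513223393 [0.5481 0.2158 0.1671] 0.0014538166569350195 0.13072917589241592
0.17 [0.47319221 0.2979123  0.17      ] -12.884596192580668 0.1293988863850159
  scene [0.5805 0.3368 0.17  ] [0.5503 0.2139 0.17  ] [0.4048 0.3822 0.17  ] mid [0.4775 0.298  0.17  ] 0.1814982073695234 0.12658727464558123
0.165 [0.47352203 0.29951971 0.165     ] -12.884596192580636 0.13017727552304967
  scene [0.5777 0.3421 0.165 ] [0.5473 0.2183 0.165 ] [0.4008 0.3878 0.165 ] mid [0.474 0.303 0.165] 0.1827215274765043 0.12744048835279184
0.175 [0.47286238 0.29630489 0.175     ] -12.884596192580652 0.1286204972469821
  scene [0.5833 0.3315 0.175 ] [0.5533 0.2094 0.175 ] [0.4087 0.3767 0.175 ] mid [0.481 0.293 0.175] 0.18027488726254268 0.1257340609383706
```

The measured middle is about (.474, .299), and the sheet is level within a few mm at about .166. That is 2–3 mm off the panel middle, so I'll nudge it and let it settle.

>>> {"method": "move_arm", "body": {"series": [[0,0.01,-0.01,0,0,0,-1],[0.01,0.02,-0.02,0,0,0,-1],[0.01,0.03,-0.03,0,0,0,-1],[0.01,0.03,-0.03,0,0,0,-1],[0.01,0.03,-0.03,0,0,0,-1],[0.01,0.03,-0.03,0,0,0,-1],[0.01,0.03,-0.03,0,0,0,-1],[0.01,0.03,-0.03,0,0,0,-1]]}}

```text
t: 26.55
tool_pos: [0.3893, 0.2671, 0.1782]
orientation: [-1.751, -2.608, 0.002]
force: [-0.2, -0.8, -1.9]
opening: 0.0097
```

>>> {"method": "move_arm", "body": {"series": [[0,0,0,0,0,0,-1],[0,0,0,0,0,0,-1],[0,0,0,0,0,0,-1],[0,0,0,0,0,0,-1],[0,0,0,0,0,0,-1],[0,0,0,0,0,0,-1],[0,0,0,0,0,0,-1],[0,0,0,0,0,0,-1]]}}

```text
t: 27.35
tool_pos: [0.3893, 0.2672, 0.1783]
orientation: [-1.751, -2.608, 0.002]
force: [-0.7, -0.5, -2.2]
opening: 0.0095
```

```bash
python3 st.py 13 270 60 430 180; python3 -c "
from h import *
from plant import read_state
t=snap('top','13');crop(t,115,190,245,310,6,'pics/t13c.png')
s=read_state();print(s['tool_pos'].round(4),np.abs(s['dq']).max(),s['q'].round(2))
a=cv2.absdiff(load('pics/scene12.npz')['frame'],load('pics/scene13.npz')['frame']);print((a.max(2)>40).sum())
f=cv2.GaussianBlur(t['frame'],(3,3),0).astype(int);m=((f[...,0]-f[...,2]>11)&(f[...,0]>180)).astype(np.uint8)
for k in cv2.findContours(m,0,1)[0]:
  if 60<cv2.contourArea(k)<600:
    e=cv2.fitEllipse(k)[0];print(np.round(e,1),onz(t,e,.125).round(4))
"
```

```text
27.4 [0.3894 0.2672 0.1783] [-1.4e-03 -6.0e-04 -1.0e+00] 0.09 [-0.5  0.9 -2.3] [-0.12  0.13 -0.  ] 0.0097
[0.3893 0.2672 0.1783] 0.0023990267977088355 [ 0.49 -0.2   1.88  0.    1.46  0.1 ]
717
[380.7 308.8] [ 0.3702 -0.1184  0.125 ]
[486.5 237.9] [ 0.5125 -0.3314  0.125 ]
[483.6 210.5] [ 0.5675 -0.3266  0.125 ]
[481.1 183.7] [ 0.6221 -0.3226  0.125 ]
[167.1 125.1] [0.7335 0.3173 0.125 ]
[394.7 104.1] [ 0.7847 -0.1471  0.125 ]
```

View pics/s13.png

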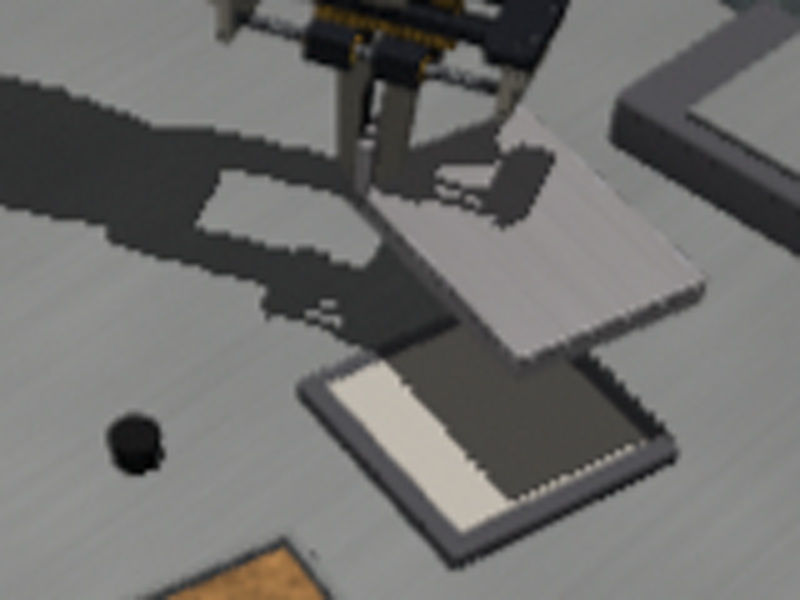

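View pics/t13c.png

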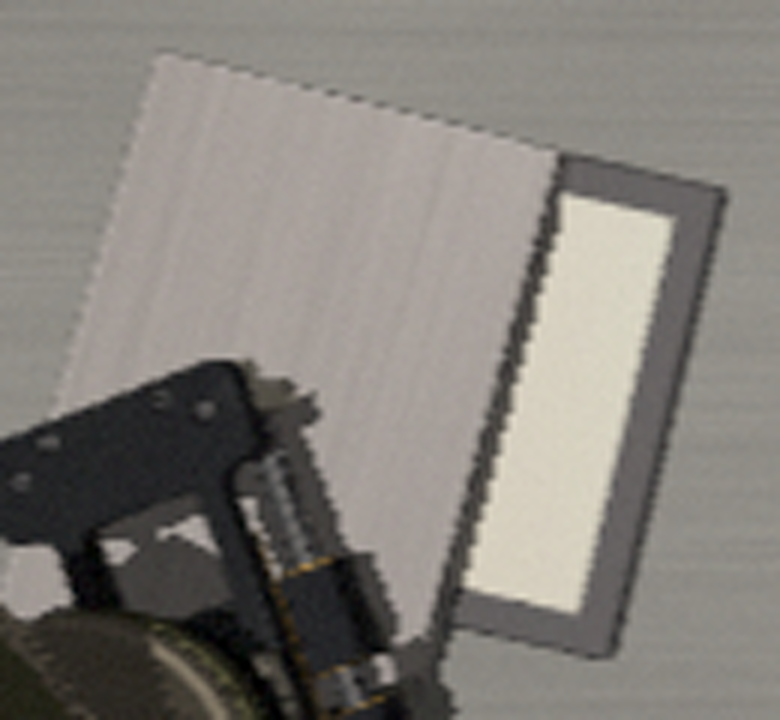

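The arm is still, the cover is level over the panel, the jar row is unchanged, and the bystanders haven't moved. I'll hand in.

```bash
python3 -c "
from plant import *
print(close_job())"
```

```text
the job is handed in; nothing more can be done
None
```

The job is handed in at about 27.5 s, with both jars on the rack and the cover held by its tab over the light panel.

- **Jars:** Both stand in line with the reference jar. The last measurement was (.5125,-.3314), (.5675,-.3266) and (.6221,-.3226). That is a straight row within about 1 mm, with gaps of about 11 mm.
- **Peel:** I raised the tab corner about 3 cm at 8° tilt. The camera showed the far corner within half a pixel of its start. Only then did I lift the whole cover clear.
- **Cover:** It is held at 60 N with the arm still and the tool vertical within 0.1°. Before the last nudge its middle measured about (.474, .299) and its top face 3–5 mm lower than the tool pose implied. I then moved it about 2 mm in x and y and 3 mm up.
- **Final cover position:** From the tool pose, its middle is now within about 2–3 mm of the panel middle and roughly 15 cm above it. I looked at the cover after the nudge but did not triangulate it again.
- **Rest of the scene:** The last pictures showed nothing else displaced.
- **Disagreement:** The two camera views differed by a few mm on some rack and cover corner picks. For the rack I relied on the reference jar's position instead.

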